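# Snap a bearing cap home with the seating tool

### The job

Set the orange bearing cap, plug down, in the mouth of the grey bearing housing and let go of it; then take the wooden-handled seating tool by its handle and press the cap squarely down with it until it clicks fully home, its rim flush on the housing all round. Push it home with the tool, never with the fingers, and keep the push under 30 N so that the cap does not crack; then stand the tool upright on the bench again, clear of the fixture, and leave the other things where they are.

Things in the scene. Friction and masses are not known exactly. Their poses are not given: they have to be found in the camera images.
- bore_mouth (a point): Centre of the mouth of the grey round bearing housing, in the plane of its flat top face, 57 to 66 mm above the bench; z up along the bore. The housing has 68 mm outer diameter; its bore has 46 mm diameter and is 22 mm deep. Four small spring catches stick out of the bore wall about 9 mm below the mouth.
- cap_boss (a point): Centre of the grip boss of the orange cap (loose, 0.12 kg, starts upright on the bench, plug down). The boss is an upright cylinder, 18 mm diameter, 14 mm high: this point is half-way up it, 7 mm below the cap's top, 7 mm above the upper face of the flange and 31 mm above the cap's underside. z up along the cap's axis.
- cap_flange (a point): Same cap: centre of the underside of its flange (56 mm diameter, 4 mm thick), 20 mm above the cap's underside; z up. Set loosely in the bore the cap rests on the catches, this point about 6 to 10 mm above bore_mouth. Fully home, the flange lies on the housing's top face: this point coincides with bore_mouth.
- tool_grip (a point): Grip point of the seating tool (loose, 0.2 kg, starts standing upright on the bench): on its axis, half-way along the wooden handle that one takes, 66 mm above its foot and 29 mm below its top. The handle is a round upright bar of 28 mm diameter, from 27 to 95 mm above the foot. z up along the tool's axis.
- tool_foot (a point): Same tool: centre of the flat annular underside of its steel bell (48 mm outer diameter; round hollow in the middle 24 mm diameter and 22 mm deep, which goes over the cap's boss so that the ring presses on the upper face of the flange). The bell is 27 mm high.
- seat_tool: The whole seating tool: steel bell with a wooden handle, 95 mm high, origin at the centre of its foot, z up its axis.
- cap: The whole cap, 38 mm high; origin at the centre of its underside, z up its axis. Below the flange is a 20 mm long plug, 43 mm diameter, with a tapered nose (34 mm at the tip) and a snap bead. The bead passes the catches at a push of roughly 12 to 20 N, with a click: the resistance drops, then the flange meets the housing.
- housing: The bearing housing; origin at the centre of its underside, 42 mm below bore_mouth. It is held by friction in a dark clamp sleeve on a rubber pad on a green plate (88 x 88 x 10 mm, fixed). Under a push of 6 to 12 N it slips down by an unknown amount, 0 to 9 mm, to a stop; the pad yields 1 or 2 mm more.
- lamp_shade (a point): Obstacle, fixed: middle of the conical beige shade of the bench lamp (about 120 mm wide, from 80 to 260 mm above the bench); its arm runs from there to the left (+y) at about 0.35 m height. Go round it.
- jar: Bystander: blue-lidded polish jar, 79 mm diameter, 70 mm high; origin at its underside.
- yellow_tin: Bystander: open yellow tin of leather scraps, 97 mm diameter, 47 mm high; origin at its underside.
- red_tin: Bystander: flat red polish tin, 63 mm diameter, 19 mm high; origin at its underside.
- spool_red: Bystander: spool of reddish thread, 42 mm diameter, 48 mm high; origin at its underside.
- black_spool: Bystander: spool of black thread, 42 mm diameter, 60 mm high; origin at its underside.
There are look-alikes about, which are no part of the job. What is shaped like the cap but purple or turquoise is not meant.

How it is judged:
On the way, in this order (a step that is already met when the one before it is completed fails the run):
1. the cap is set loosely in the mouth of the housing, about square, and let go of (z of cap_flange in the frame of bore_mouth between 0.004 and 0.015 m and horizontal distance between cap_flange and bore_mouth below 0.005 m and angle between cap_flange's own z axis and vertical below 0.2 rad and contact force between the fingers and cap below 0.3 N), for 0.2 s.
2. the cap is pressed home with the seating tool (z of cap_flange in the frame of bore_mouth below 0.002 m and horizontal distance between cap_flange and bore_mouth below 0.003 m and angle between the z axis of cap_flange and the z axis of bore_mouth, either way round below 0.05 rad and contact force between seat_tool and cap above 1 N), for 0.05 s.
At the end, for the whole second after the job is handed in: The cap is home: flange underside within 2 mm of the housing top face, within 3 mm of the bore axis, square within 0.05 rad; the seating tool stands upright (0.08 rad) and at rest on the bench (foot under 6 mm high), over 60 mm from the bore axis, off the cap (z of cap_flange in the frame of bore_mouth below 0.002 m and horizontal distance between cap_flange and bore_mouth below 0.003 m and angle between the z axis of cap_flange and the z axis of bore_mouth, either way round below 0.05 rad and angle between seat_tool's own z axis and vertical below 0.08 rad and height (world z) of tool_foot below 0.006 m and linear speed of seat_tool below 0.02 m/s and contact force between seat_tool and cap below 0.1 N and horizontal distance between tool_foot and bore_mouth above 0.06 m); the robot touches nothing.
It fails at once if the tool pushes on the cap with more than 30 N (contact force between seat_tool and cap above 30 N).
It fails at once if the cap is pushed home with the fingers (z of cap_flange in the frame of bore_mouth below 0.003 m and horizontal distance between cap_flange and bore_mouth below 0.01 m and contact force between any of the fingers, the arm and cap above 1 N).
It fails at once if a bystander (jar, tin or spool) is moved by more than 30 mm (distance of any of jar, yellow_tin, red_tin, spool_red, black_spool from where it was at the start of the episode above 0.03 m).
It also fails if it takes over 59 s, if anything falls off the work surface, if the arm or the gripper's body presses on something with over 40 N, if the wrist force passes 120 N, or if a joint passes its speed limit or range.

### The arm

A 6-joint arm with a two-finger parallel gripper is mounted at the origin on a cart in front of the work surface, level with it; the furniture and walls round the work are solid. World frame = base frame: x ahead of the robot, y to its left, z up, the work surface at z = 0. Lengths are in m, angles in rad, forces in N, time in s.
With the tool pointing down it reaches from about 0.425 to 0.95 m from the base axis. Payload 3.5 kg.
Tool frame: the origin (TCP) lies midway between the tips of the shut fingers; the grasp point (between the pads) lies behind it (hold_point_z is the x of the grasp point in the tool frame, in m); x points along the fingers, y is the direction in which the jaws open and shut, and the axes are right-handed (so a half turn about x gives the same grasp; the last joint's range is limited). The gripper opens to 85 mm and grips with 20 to 120 N. Pads are 22 mm wide; open, the fingers measure 114 mm over their backs; the gripper's body (76 mm by 85 mm) begins 54 mm behind the grasp point. The pads swing forward as they close: fully open they stand 13 mm farther back than shut.
Start: joints at [1.095, 0.286, 1.577, -0, 1.279, -0.15], TCP at [0.216, 0.639, 0.231] pointing down, gripper open.
Joint ranges: [-2.77, 2.77], [-0.9, 2.22], [0.21, 2.48], [-1.53, 4.67], [0.24, 2.81], [-2.84, 2.84]. Speed limits (rad/s): [2.79, 2.79, 3.14, 3.14, 3.14, 3.14].

### API

Orientations are given as a unit quaternion [w, x, y, z].
In Python, from rig import state, get_image, camera_params, close_job, masks_of, hold_point_z gives the robot as it stands. The module is installed in compiled form; this text tells all that it offers.
- The arm moves only by the shell command python3 -m pendant 'ROWS' [FORCE]. ROWS is JSON, a list of rows, each an object of numbers: "wx", "wy", "wz": the turn, a rotation vector about the tool's x, y, z in rad; "dx", "dy", "dz": the shift along the tool's x, y, z in mm; "claw": the closure in counts, from 0 (fully open) to 255 (shut). A call has 1 to 12 rows; each row shifts and turns the commanded pose from where the row before left it, along the tool's axes as they then stand; what a row does not reach is not made up. A row lasts 1/8 s, in which the tool goes at most 62.5 mm and 10.7 degrees, less where a joint would pass 70% of its speed; a pose out of reach is approached as far as the arm can. A call is refused whole if a number of a shift passes 62.5 or a number of a turn 0.188, either way. A call with a gripper value outside its range is refused whole. The fingers move at their own pace and stop on an object; FORCE is the grip in N (left out, the last holds). Time passes only in rows, so rows that do not move let the fingers close. It gives the time, the measured TCP pose, the force and the opening at its end, in the units of the state.
- state(): the state, without advancing time (a new reading comes with each control period).
- get_image(name): name is "scene" or "top"; returns (picture, depth): 400x640x3 uint8, red, green, blue; 400x640 float32, m along the optical axis (not along the pixel's ray), 0 where there is no reading.
- camera_params(name): a dict with "intrinsics" (3x3 intrinsics, pixels), "extrinsics" (4x4, takes a point from camera to world coordinates). Camera axes: x right, y down, z forward; pixel columns grow to the right and rows downward; lengths in m; the calibration is good to about 2 mm. A picture is of the moment at which its call begins. camera_params takes no time and is no camera call.
- close_job(): hands the job in, once; it reports no verdict.
Trained networks look in the newest picture that a camera, given by its name, has taken for a name from the list of things; names that differ only in an ending like _2 or _b are one class to them, and where a whole thing is asked for, a point or a joint stands for the part that bears it (a point fixed in the world has none). Each returns a list of dicts, best first, with "p" (0 to 1); they miss things now and then, are a little off and sometimes report something else, mostly with a low value. They report only what shows in the picture. A call takes as long as a camera call. They do not tell look-alikes from the thing itself.
- masks_of(label, camera): "region" (400x640 bool, what is visible of it) and "extent" ([left, top, width, height] in pixels, round what is visible of it).
The state is a dict: "clock": time; "joint_positions": joint angles; "joint_vel": joint speeds; "joint_efforts": joint torques, N m; "tcp_pos": TCP position; "ee_rot": TCP orientation; "force": force on the tool from outside, world axes, zero at the start; "moment": the same for the moment, N m; "opening": finger opening in m.
Only numpy, scipy, OpenCV 4.12 (cv2) and the standard library are available. Lean on these libraries where they do the work, as an engineer would, in place of code of your own. Each camera call takes 0.05 s, during which the arm holds its last target.

## Working session

There is one attempt and no reset: what is moved stays moved. The work goes in short steps, Python scripts to look and compute and a shell command to move; the robot and the scene stay as the last step left them, time stands still between calls to the robot, and variables do not carry over. Pictures are saved under pics/ and viewed, and the job is handed in when it is done.

```bash
mkdir -p pics
python3 - <<'E'
from rig import *
import cv2
print(state())
print(hold_point_z if not callable(hold_point_z) else hold_point_z())
for c in ("scene","top"):
    im,d=get_image(c); cv2.imwrite(f"pics/{c}0.png",im[:,:,::-1]); print(camera_params(c))
E
```

```text
{'clock': 0.0, 'joint_positions': array([ 1.09497575e+00,  2.87175834e-01,  1.57819771e+00, -1.30155725e-05,
        1.27856240e+00, -1.49982126e-01]), 'joint_vel': array([-0.0009118 , -0.0002862 , -0.00068306,  0.00023873,  0.00186637,
       -0.00068234]), 'joint_efforts': array([-5.44638333e-04, -4.06013024e+01, -2.92606813e+01, -2.77906802e-04,
        6.18139515e-03,  1.62035974e-05]), 'tcp_pos': array([0.21572876, 0.63890486, 0.22992917]), 'ee_rot': array([ 0.69749217,  0.11390134,  0.69799384, -0.11548055]), 'force': array([ 0.05440817,  0.08481473, -0.42867684]), 'moment': array([-0.03335461,  0.02194544, -0.01099062]), 'opening': 0.08561280371391772}
-0.0187
{'intrinsics': array([[472.5850151 ,   0.        , 335.45888596],
       [  0.        , 472.5850151 , 203.80122761],
       [  0.        ,   0.        ,   1.        ]]), 'extrinsics': array([[ 0.88212705, -0.24957221,  0.3994566 ,  0.09890686],
       [-0.47032647, -0.4210039 ,  0.77559572, -1.26164928],
       [-0.02539435, -0.87204898, -0.48875935,  0.7048889 ],
       [ 0.        ,  0.        ,  0.        ,  1.        ]])}
{'intrinsics': array([[384.53972363,   0.        , 324.08665091],
       [  0.        , 384.53972363, 200.3176902 ],
       [  0.        ,   0.        ,   1.        ]]), 'extrinsics': array([[ 5.33052894e-04, -9.94484592e-01,  1.04881418e-01,
         4.69781232e-01],
       [-9.99978824e-01, -1.21036162e-03, -6.39431075e-03,
        -3.67694009e-01],
       [ 6.48598796e-03, -1.04875788e-01, -9.94464178e-01,
         1.07602500e+00],
       [ 0.00000000e+00,  0.00000000e+00,  0.00000000e+00,
         1.00000000e+00]])}
```

View pics/scene0.png

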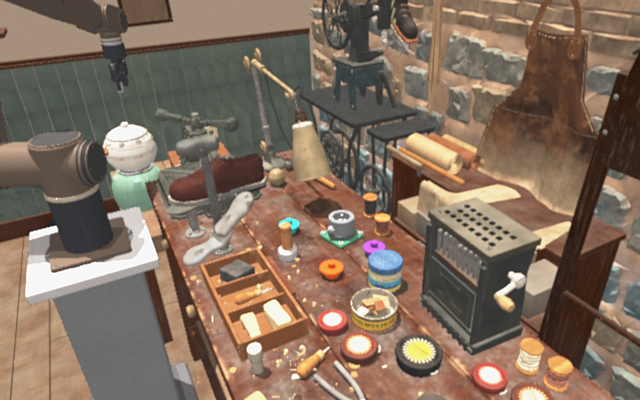

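View pics/top0.png

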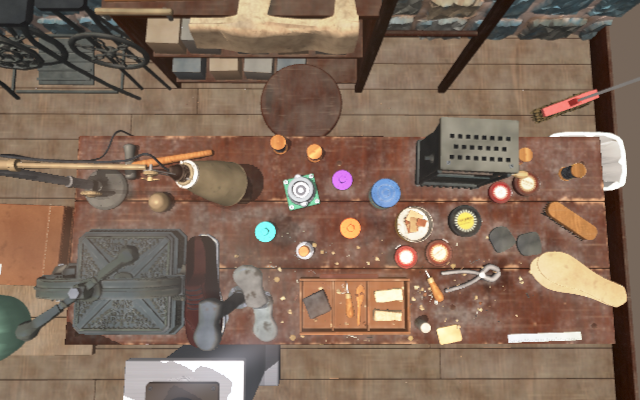

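```bash
cat > h.py <<'E'
import numpy as np, cv2
from rig import *
def cloud(c,d):
    P=camera_params(c);K=P['intrinsics'];T=P['extrinsics']
    v,u=np.mgrid[0:400,0:640]
    X=np.stack([(u-K[0,2])/K[0,0]*d,(v-K[1,2])/K[1,1]*d,d],-1)
    return X@T[:3,:3].T+T[:3,3]
def proj(c,p):
    P=camera_params(c);K=P['intrinsics'];T=P['extrinsics']
    q=(np.asarray(p)-T[:3,3])@T[:3,:3]; return (K@(q/q[2]))[:2]
E
python3 - <<'E'
from h import *
np.set_printoptions(precision=4,suppress=True)
W={}
for c in ("top","scene"):
    im,d=get_image(c);W=cloud(c,d)
    for n in ("cap","seat_tool","housing","lamp_shade","jar","black_spool","spool_red"):
        for m in masks_of(n,c)[:3]:
            r=m['region']&(d>0);p=W[r]
            if len(p)<5: continue
            t=p[p[:,2]>np.percentile(p[:,2],98)-0.004]
            print(c,n,round(m['p'],2),m['extent'],'med',np.median(p,0),'top',t.mean(0),'min',p.min(0),'max',p.max(0))
E
python3 - <<'E'
from h import *
a=cv2.imread('pics/top0.png')[150:280,170:430];cv2.imwrite('pics/t0c.png',cv2.resize(a,None,fx=3,fy=3,interpolation=cv2.INTER_CUBIC))
E
```

```text
top cap 0.88 [338.6, 218.2, 21.9, 17.9] med [ 0.5047 -0.4451  0.0252] top [ 0.5055 -0.4457  0.039 ] min [ 0.4776 -0.47    0.0202] max [ 0.532  -0.4206  0.042 ]
top cap 0.75 [332.5, 170.8, 21.1, 17.1] med [ 0.6372 -0.4241  0.0257] top [ 0.6376 -0.4241  0.0395] min [ 0.6117 -0.4521  0.0191] max [ 0.6651 -0.399   0.0446]
top cap 0.65 [256.2, 220.5, 19.0, 21.6] med [ 0.496  -0.2156  0.0255] top [ 0.4948 -0.2143  0.0398] min [ 0.4693 -0.2413 -0.0046] max [ 0.5249 -0.1822  0.0431]
top seat_tool 0.81 [298.7, 240.2, 11.9, 18.0] med [ 0.4443 -0.3251  0.0288] top [ 0.445  -0.3223  0.0965] min [ 0.4173 -0.3445 -0.0009] max [ 0.464  -0.3009  0.1001]
top housing 0.96 [288.3, 177.6, 26.1, 29.1] med [ 0.6074 -0.3132  0.0563] top [ 0.6088 -0.3135  0.0662] min [ 0.5657 -0.3448  0.0089] max [ 0.6506 -0.2809  0.0704]Traceback (most recent call last):
  File "<stdin>", line 7, in <module>
ValueError: it knows: black_spool, bore_mouth, cap, cap_boss, cap_flange, housing, jar, red_tin, seat_tool, spool_red, tool_foot, tool_grip, yellow_tin
```

View pics/t0c.png

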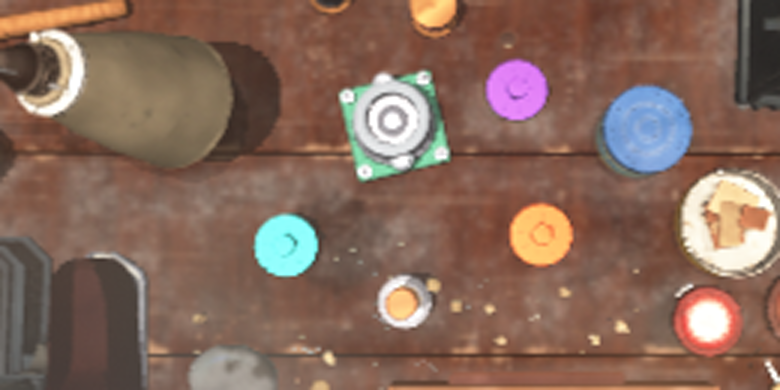

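Run:
```python
from h import *
np.set_printoptions(precision=4,suppress=True)
def enc(p): 
    (c,r)=cv2.minEnclosingCircle(p[:,:2].astype(np.float32)); return np.array(c),r
for c in ("top","scene"):
    im,d=get_image(c);W=cloud(c,d)
    for n in ("cap","seat_tool","housing","jar"):
        for m in masks_of(n,c)[:3]:
            r=m['region']&(d>0);p=W[r]
            if len(p)<5: continue
            zt=np.percentile(p[:,2],97)
            t=p[abs(p[:,2]-zt)<.005]
            print(c,n,round(m['p'],2),np.array(m['extent']),'med',np.median(p,0),'ztop',zt,'top mean',t.mean(0)[:2],'enc',enc(t),'mm',(p.min(0)+p.max(0))/2,(p.max(0)-p.min(0)))
    # lamp
    if c=='top': L=W[160:210,180:255].reshape(-1,3)
    else: L=W[115:190,280:335].reshape(-1,3)
    L=L[(L[:,2]>.07)&(L[:,2]<.27)&(L[:,1]<.1)&(L[:,0]<.8)]; print('lamp',np.percentile(L,2,0),np.percentile(L,98,0))
a=cv2.imread('pics/scene0.png')[150:330,230:450];cv2.imwrite('pics/s0c.png',cv2.resize(a,None,fx=3,fy=3,interpolation=cv2.INTER_CUBIC))
```

```text
top cap 0.87 [334.3 171.   19.5  17.6] med [ 0.6375 -0.4239  0.0251] ztop 0.04009889324701525 top mean [ 0.6378 -0.4243] enc (array([ 0.6376, -0.4245]), 0.008838229812681675) mm [ 0.6407 -0.4254  0.0212] [0.0583 0.0529 0.0431]
top cap 0.78 [256.8 221.6  19.   20.1] med [ 0.4961 -0.2159  0.0253] ztop 0.0399864905115507 top mean [ 0.4946 -0.2148] enc (array([ 0.4944, -0.2151]), 0.008632548153400421) mm [ 0.4971 -0.2132  0.0196] [0.0554 0.056  0.0473]
top cap 0.67 [304.2 144.2  18.7  19.4] med [ 0.7085 -0.3493  0.0484] ztop 0.05227981851837682 top mean [ 0.7122 -0.348 ] enc (array([ 0.7124, -0.3481]), 0.020785680040717125) mm [ 0.7181 -0.3488  0.0273] [0.053  0.0396 0.0551]
top seat_tool 0.81 [297.4 240.4  14.4  19.2] med [ 0.4452 -0.3255  0.0286] ztop 0.0989591345802353 top mean [ 0.4439 -0.322 ] enc (array([ 0.4442, -0.3225]), 0.013169311918318272) mm [ 0.4433 -0.3227  0.0507] [0.0468 0.0437 0.1003]
top housing 0.84 [286.6 176.7  25.   32.5] med [ 0.6043 -0.3117  0.055 ] ztop 0.06814804433563496 top mean [ 0.6064 -0.3118] enc (array([ 0.6064, -0.3115]), 0.03383268415927887) mm [ 0.606
[... 1303 characters left out ...]
 0.5991 -0.3264  0.0515] ztop 0.06694524591587536 top mean [ 0.6025 -0.314 ] enc (array([ 0.6042, -0.3117]), 0.03622480854392052) mm [ 0.6257 -0.2629  0.0344] [0.1343 0.17   0.069 ]
scene housing 0.18 [278.9 222.1  17.4  39.8] med [ 0.4369 -0.3338  0.0379] ztop 0.09678554507283031 top mean [ 0.4403 -0.3264] enc (array([ 0.4411, -0.3232]), 0.015735367313027382) mm [ 0.4567 -0.2735  0.0488] [0.08   0.1531 0.0995]
scene jar 0.86 [367.8 249.   33.3  44.1] med [ 0.5822 -0.5563  0.0631] ztop 0.07268508258476283 top mean [ 0.5924 -0.5403] enc (array([ 0.5945, -0.5384]), 0.039938200265169144) mm [ 0.6155 -0.518   0.0373] [0.1544 0.1694 0.0761]
lamp [ 0.5594 -0.1768  0.1171] [ 0.6483 -0.0746  0.2628]
```

View pics/s0c.png

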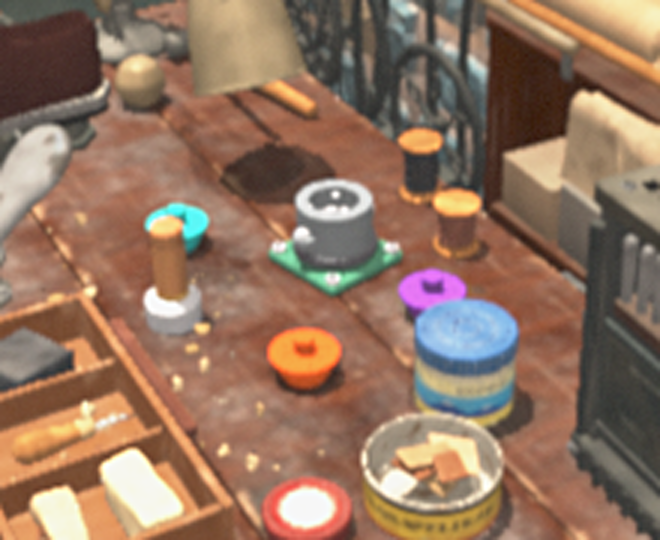

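Run:
```python
from h import *
P=[]
for c in ("top","scene"):
    im,d=get_image(c);w=cloud(c,d)[d>0]; P.append(w)
P=np.concatenate(P)
print("rows x .15..0.75 step .05, cols y .7..-.6 step .1 ; max z cm")
xs=np.arange(.1,.8,.05);ys=np.arange(.7,-.65,-.1)
print('      ',' '.join('%5.2f'%y for y in ys))
for x in xs:
    print('%.2f  '%x,' '.join('%5.1f'%(100*np.percentile(P[s][:,2],99)) if (s:=(P[:,0]>x)&(P[:,0]<x+.05)&(P[:,1]<y)&(P[:,1]>y-.1)&(P[:,2]<.8)).sum()>3 else '   --' for y in ys))
from scipy.spatial.transform import Rotation as R
q=state()['ee_rot'];print(R.from_quat(np.r_[q[1:],q[0]]).as_matrix().round(3))
```

```text
rows x .15..0.75 step .05, cols y .7..-.6 step .1 ; max z cm
        0.70  0.60  0.50  0.40  0.30  0.20  0.10  0.00 -0.10 -0.20 -0.30 -0.40 -0.50 -0.60
0.10     7.6  48.4  53.6  57.7 -78.8   0.6   0.5   0.5   0.4    --    --    --    --    --
0.15    45.8  53.4  56.4   0.3   0.5   0.5   0.4   9.0   0.5   0.7   0.4   0.4   0.4   0.5
0.20    45.2  54.1 -24.8   0.5   6.4   6.5   6.4  16.5  26.5   2.7   5.0   5.0   5.0   6.4
0.25    51.5  51.7    --   0.5  26.4   6.5   6.6  17.5  28.8   5.4   5.0   4.0   4.9   6.3
0.30   -11.6 -11.3    --  14.2  25.3  25.0  20.2  20.1  29.0   9.0   5.0   4.0   4.9   4.5
0.35   -11.2 -11.3 -11.2  14.1  20.5  26.4  24.8  20.9  28.0  12.2   5.3   5.4   5.2   3.7
0.40   -11.4 -11.2 -11.1   6.4   6.6  24.6  26.3  18.3  18.2  12.1   9.8   0.8   2.2   2.5
0.45   -11.2 -11.2 -11.1   0.6   6.7   6.6  26.1  18.5  17.2   4.0   9.5   3.8   4.0   4.4
0.50   -11.2 -11.2 -11.1   0.6   1.3   1.3   3.5   0.6   2.5   2.9   0.5   4.0   4.1   4.8
0.55   -11.3 -11.3 -11.1  36.9  35.5   1.9   5.6  33.4  23.5   6.7   6.7   3.3   7.4   4.1
0.60      --    --    --  39.3  37.5  34.8  34.0  34.4  24.8   6.7   6.8   4.1   7.4  23.8
0.65      --    --    --   0.6  26.8   3.7   3.1  20.5  19.3   0.6   5.1   2.8   0.5  24.0
0.70      --    --    --   0.6   4.8   3.6   2.7   2.5   0.6   6.4   5.2   0.5   0.6  23.9
0.75      --    --    --   0.5   3.0   0.6   0.6   0.6   0.5   6.3   0.5   0.5   0.5   2.4
[[ 0.     0.32   0.947]
 [ 0.     0.947 -0.32 ]
 [-1.     0.     0.   ]]
```

```bash
python3 -m pendant '[{"dx":-38,"dy":-41},{"dx":-38,"dy":-41},{"dx":-38,"dy":-41},{"dx":-38,"dy":-41},{"dx":-38,"dy":-40},{}]'
```

```text
invalid input
```

```bash
python3 -m pendant '[{"dx":-38,"dy":-41},{"dx":-38,"dy":-41},{"dx":-38,"dy":-41},{"dx":-38,"dy":-41},{"dx":-38,"dy":-40},{"dx":0}]'
```

```text
invalid input
```

```bash
python3 -m pendant '[{"wx":0,"wy":0,"wz":0,"dx":-38,"dy":-41,"dz":0,"claw":0},{"wx":0,"wy":0,"wz":0,"dx":-38,"dy":-41,"dz":0,"claw":0},{"wx":0,"wy":0,"wz":0,"dx":-38,"dy":-41,"dz":0,"claw":0},{"wx":0,"wy":0,"wz":0,"dx":-38,"dy":-41,"dz":0,"claw":0},{"wx":0,"wy":0,"wz":0,"dx":-38,"dy":-40,"dz":0,"claw":0}]'
```

```text
clock: 1.52
tcp_pos: [0.1501, 0.4448, 0.4228]
ee_rot: [0.698, 0.115, 0.698, -0.114]
force: [1.0, -0.6, -0.8]
opening: 0.0853
```

```bash
python3 -m pendant '[{"wx":0.123,"wy":0,"wz":0,"dx":0,"dy":-3.6,"dz":57.6,"claw":0},{"wx":0.123,"wy":0,"wz":0,"dx":0,"dy":-3.6,"dz":57.6,"claw":0},{"wx":0.123,"wy":0,"wz":0,"dx":0,"dy":-3.6,"dz":57.6,"claw":0},{"wx":0.123,"wy":0,"wz":0,"dx":0,"dy":-3.6,"dz":57.6,"claw":0},{"wx":0.123,"wy":0,"wz":0,"dx":0,"dy":-3.6,"dz":57.6,"claw":0},{"wx":0.123,"wy":0,"wz":0,"dx":0,"dy":-3.6,"dz":57.6,"claw":0}]'
python3 - <<'E'
from h import *
print(state()['joint_positions'].round(3))
E
```

```text
clock: 2.28
tcp_pos: [0.4117, 0.2275, 0.4214]
ee_rot: [0.609, 0.36, 0.609, -0.36]
force: [0.6, -0.2, 0.8]
opening: 0.0853
[ 0.289 -0.259  1.79   0.     1.61  -0.214]
```

```bash
python3 -m pendant '[{"wx":0.123,"wy":0,"wz":0,"dx":0,"dy":-3.6,"dz":57.6,"claw":0},{"wx":0.123,"wy":0,"wz":0,"dx":0,"dy":-3.6,"dz":57.6,"claw":0},{"wx":0.123,"wy":0,"wz":0,"dx":0,"dy":-3.6,"dz":57.6,"claw":0},{"wx":0.123,"wy":0,"wz":0,"dx":0,"dy":-3.6,"dz":57.6,"claw":0},{"wx":0.123,"wy":0,"wz":0,"dx":0,"dy":-3.6,"dz":57.6,"claw":0},{"wx":0.123,"wy":0,"wz":0,"dx":0,"dy":-3.6,"dz":57.6,"claw":0},{"wx":0.123,"wy":0,"wz":0,"dx":0,"dy":-3.6,"dz":57.6,"claw":0},{"wx":0.123,"wy":0,"wz":0,"dx":0,"dy":-3.6,"dz":57.6,"claw":0},{"wx":0.123,"wy":0,"wz":0,"dx":0,"dy":-3.6,"dz":57.6,"claw":0},{"wx":0.123,"wy":0,"wz":0,"dx":0,"dy":-3.6,"dz":57.6,"claw":0}]'
cat > go.py <<'E'
import sys
from h import *
from scipy.spatial.transform import Rotation as R
s=state();q=s['ee_rot'];M=R.from_quat(np.r_[q[1:],q[0]]).as_matrix()
t=np.array([float(a) for a in sys.argv[1:4]])
print('j',s['joint_positions'].round(3),'tcp',s['tcp_pos'].round(4),'F',s['force'].round(1))
print('tool-frame delta mm',(M.T@(t-s['tcp_pos'])*1000).round(1));print(M.round(4))
# tilt correction rotvec (tool frame) to make x exactly down
x=M[:,0];w=np.cross(x,[0,0,-1]);print('tilt fix rotvec tool',(M.T@w).round(4))
E
python3 go.py 0.503 -0.447 0.1
```

```text
clock: 3.52
tcp_pos: [0.3506, -0.3109, 0.4214]
ee_rot: [0.29, 0.645, 0.289, -0.645]
force: [-0.4, -1.4, 0.7]
opening: 0.0855
j [-0.943 -0.264  1.794  0.     1.611 -0.215] tcp [ 0.3506 -0.3109  0.4214] F [-0.4 -1.4  0.7]
tool-frame delta mm [321.5 204.2   0.4]
[[ 4.000e-04  7.471e-01 -6.647e-01]
 [-3.000e-04 -6.647e-01 -7.471e-01]
 [-1.000e+00  5.000e-04  0.000e+00]]
tilt fix rotvec tool [ 0.      0.     -0.0005]
```

```bash
cat > ray.py <<'E'
from h import *
def ray(c,uv,z):
    P=camera_params(c);K=P['intrinsics'];T=P['extrinsics']
    d=T[:3,:3]@np.linalg.inv(K)@np.array([uv[0],uv[1],1.]);o=T[:3,3]
    return (o+d*(z-o[2])/d[2])[:2]
E
python3 - <<'E'
from ray import *
np.set_printoptions(precision=4,suppress=True)
for c,f in (("top","pics/top0.png"),("scene","pics/scene0.png")):
    im=cv2.imread(f); h=cv2.cvtColor(im,cv2.COLOR_BGR2HSV)
    p=proj(c,[.503,-.447,.024]).astype(int)
    m=np.zeros((400,640),np.uint8)
    y,x=p[1],p[0]
    m[y-20:y+20,x-20:x+20]=((h[...,1]>170)&(h[...,2]>130)&(h[...,0]<22))[y-20:y+20,x-20:x+20]
    n,l,st,cen=cv2.connectedComponentsWithStats(m)
    k=1+np.argmax(st[1:,4]);print(c,p,st[k],cen[k])
    vs,us=np.nonzero(l==k)
    Q=np.array([ray(c,(u,v),.024) for u,v in zip(us,vs)])
    print('mean',Q.mean(0),'enc',cv2.minEnclosingCircle(Q.astype(np.float32)),'x-ext',Q.min(0),Q.max(0))
E
```

```text
top [350 228] [352 225   2   2   3] [352.6667 225.3333]
mean [ 0.5121 -0.4526] enc ((0.5116111636161804, -0.45216381549835205), 0.0020243143662810326) x-ext [ 0.5102 -0.4535] [ 0.513  -0.4508]
scene [331 266] [319 259  25  20 369] [330.7019 268.1599]
mean [ 0.4989 -0.4507] enc ((0.49868491291999817, -0.4519183337688446), 0.038189634680747986) x-ext [ 0.4718 -0.489 ] [ 0.5299 -0.4138]
```

Run:
```python
from ray import *
np.set_printoptions(precision=4,suppress=True)
c="top";im=cv2.imread("pics/top0.png"); h=cv2.cvtColor(im,cv2.COLOR_BGR2HSV)
print(h[228,336:366])
m=np.zeros((400,640),np.uint8); m[212:245,334:366]=((h[...,1]>140)&(h[...,2]>150)&(h[...,0]<22)&(h[...,0]>8))[212:245,334:366]
n,l,st,cen=cv2.connectedComponentsWithStats(m);k=1+np.argmax(st[1:,4]);print(st[k],cen[k])
vs,us=np.nonzero(l==k)
Q=np.array([ray(c,(u,v),.024) for u,v in zip(us,vs)]);print(Q.mean(0),cv2.minEnclosingCircle(Q.astype(np.float32)))
for p in ([.5055,-.4457,.024],[.503,-.447,.024],[.5,-.4486,.024]):
    a=np.linspace(0,6.28,60);C=np.array([proj("scene",np.add(p,[.028*np.cos(t),.028*np.sin(t),0])) for t in a]);print(p,C.min(0),C.max(0))
```

```text
[[  7 139 114]
 [  7 138 118]
 [  7 135 123]
 [  7 151 147]
 [ 12 162 244]
 [ 19 138 255]
 [ 19 138 255]
 [ 19 139 255]
 [ 19 140 255]
 [ 19 140 255]
 [ 15 155 253]
 [ 13 161 251]
 [ 19 139 255]
 [ 19 139 255]
 [ 19 142 255]
 [ 18 145 255]
 [ 18 148 255]
 [ 13 162 253]
 [ 12 168 250]
 [ 17 148 255]
 [ 17 147 255]
 [ 18 148 255]
 [ 17 148 255]
 [ 16 153 254]
 [ 11 162 236]
 [  8 126 142]
 [  8 125 141]
 [  7 131 134]
 [  8 135 125]
 [  8 133 119]]
[340 218  21  21 292] [350.7603 227.1164]
[ 0.5072 -0.4474] ((0.5056145787239075, -0.44453009963035583), 0.029160521924495697)
[0.5055, -0.4457, 0.024] [320.4647 259.1918] [343.9143 273.3693]
[0.503, -0.447, 0.024] [319.7691 259.7695] [343.2596 273.9985]
[0.5, -0.4486, 0.024] [318.9386 260.4739] [342.479  274.7657]
```

```bash
python3 -m pendant '[{"wx":0,"wy":0,"wz":0,"dx":46,"dy":29,"dz":0,"claw":0},{"wx":0,"wy":0,"wz":0,"dx":46,"dy":29,"dz":0,"claw":0},{"wx":0,"wy":0,"wz":0,"dx":46,"dy":29,"dz":0,"claw":0},{"wx":0,"wy":0,"wz":0,"dx":46,"dy":29,"dz":0,"claw":0},{"wx":0,"wy":0,"wz":0,"dx":46,"dy":29,"dz":0,"claw":0},{"wx":0,"wy":0,"wz":0,"dx":46,"dy":29,"dz":0,"claw":0},{"wx":0,"wy":0,"wz":0,"dx":46,"dy":30,"dz":0,"claw":0}]' 30
python3 go.py 0.5035 -0.4465 0.025
python3 - <<'E'
from h import *
im,d=get_image("scene"); a=im[150:330,230:450,::-1]; cv2.imwrite('pics/s1.png',cv2.resize(a,None,fx=3,fy=3,interpolation=cv2.INTER_CUBIC))
E
```

```text
clock: 4.4
tcp_pos: [0.5055, -0.4451, 0.098]
ee_rot: [0.291, 0.645, 0.291, -0.644]
force: [-0.3, -0.6, 0.2]
opening: 0.0852
j [-0.872  0.411  1.673 -0.     1.057 -0.149] tcp [ 0.5055 -0.4451  0.098 ] F [-0.3 -0.6  0.2]
tool-frame delta mm [73.  -0.6  2.4]
[[ 4.000e-04  7.498e-01 -6.616e-01]
 [-5.000e-04 -6.616e-01 -7.498e-01]
 [-1.000e+00  6.000e-04  1.000e-04]]
tilt fix rotvec tool [-0.      0.0001 -0.0006]
```

View pics/s1.png

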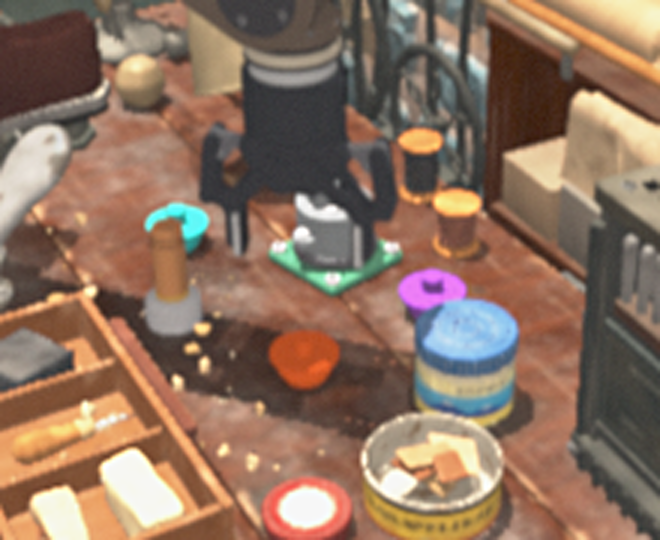

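```bash
python3 -m pendant '[{"wx":0,"wy":0,"wz":0,"dx":36,"dy":0,"dz":1,"claw":0},{"wx":0,"wy":0,"wz":0,"dx":36,"dy":0,"dz":1,"claw":0},{"wx":0,"wy":0,"wz":0,"dx":0,"dy":0,"dz":0,"claw":230},{"wx":0,"wy":0,"wz":0,"dx":0,"dy":0,"dz":0,"claw":230},{"wx":0,"wy":0,"wz":0,"dx":0,"dy":0,"dz":0,"claw":230},{"wx":0,"wy":0,"wz":0,"dx":0,"dy":0,"dz":0,"claw":230},{"wx":0,"wy":0,"wz":0,"dx":0,"dy":0,"dz":0,"claw":230},{"wx":0,"wy":0,"wz":0,"dx":0,"dy":0,"dz":0,"claw":230}]' 40
```

```text
clock: 5.45
tcp_pos: [0.5044, -0.447, 0.0298]
ee_rot: [0.292, 0.645, 0.29, -0.644]
force: [-0.5, 1.1, 6.3]
opening: 0.0143
```

Run:
```python
from h import *
im,d=get_image("scene"); a=im[190:300,280:380,::-1]; cv2.imwrite('pics/s2.png',cv2.resize(a,None,fx=5,fy=5,interpolation=cv2.INTER_CUBIC))
print(state()['opening'],state()['force'])
```

```text
0.014293459385396787 [-0.5323309   0.381246    5.71753599]
```

View pics/s2.png

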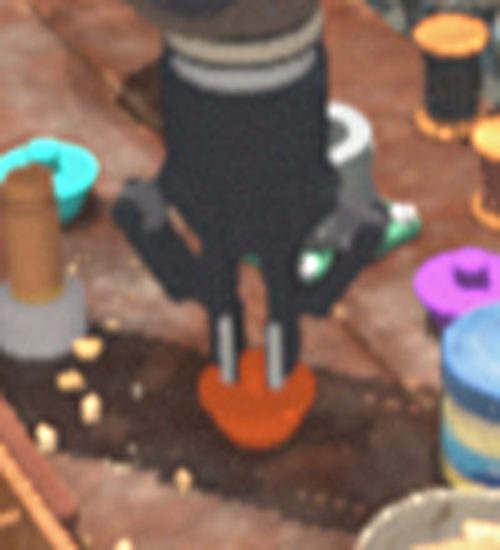

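```bash
python3 -m pendant '[{"wx":0,"wy":0,"wz":0,"dx":-20,"dy":0,"dz":0,"claw":230},{"wx":0,"wy":0,"wz":0,"dx":-40,"dy":0,"dz":0,"claw":230},{"wx":0,"wy":0,"wz":0,"dx":-40,"dy":0,"dz":0,"claw":230},{"wx":0,"wy":0,"wz":0,"dx":0,"dy":0,"dz":0,"claw":230}]'
python3 go.py 0.605 -0.312 0.125
```

```text
clock: 6.0
tcp_pos: [0.5053, -0.448, 0.1331]
ee_rot: [0.294, 0.645, 0.288, -0.644]
force: [0.4, -0.8, -1.7]
opening: 0.0144
j [-0.875  0.371  1.656 -0.     1.105 -0.152] tcp [ 0.5053 -0.448   0.1331] F [ 0.4 -0.8 -1.7]
tool-frame delta mm [   7.7  -15.3 -167.9]
[[ 0.0061  0.7499 -0.6615]
 [-0.0073 -0.6615 -0.7499]
 [-1.      0.0094  0.0015]]
tilt fix rotvec tool [ 0.      0.0015 -0.0094]
```

```bash
python3 -m pendant '[{"wx":0,"wy":0,"wz":0,"dx":0,"dy":-5,"dz":-55,"claw":230},{"wx":0,"wy":0,"wz":0,"dx":0,"dy":-5,"dz":-55,"claw":230},{"wx":0,"wy":0,"wz":0,"dx":0,"dy":-5,"dz":-58,"claw":230},{"wx":0,"wy":0,"wz":0,"dx":0,"dy":0,"dz":0,"claw":230}]'
python3 go.py 0.605 -0.312 0.125
python3 - <<'E'
from h import *
np.set_printoptions(precision=4,suppress=True)
for c in ("scene","top"):
    im,d=get_image(c);W=cloud(c,d); cv2.imwrite(f'pics/{c}3.png',im[:,:,::-1])
    o=(220,130) if c=="scene" else (240,140)
    x,y=(290,170) if c=="scene" else (250,140)
    a=im[y:y+90,x:x+100,::-1]; cv2.imwrite(f'pics/{c}3c.png',cv2.resize(a,None,fx=5,fy=5,interpolation=cv2.INTER_CUBIC))
E
```

```text
clock: 6.5
tcp_pos: [0.6044, -0.3055, 0.1255]
ee_rot: [-0.291, -0.643, -0.294, 0.644]
force: [-0.5, -0.2, -1.7]
opening: 0.0141
j [-6.180e-01  3.890e-01  1.647e+00  1.000e-03  1.109e+00  9.900e-02] tcp [ 0.6044 -0.3055  0.1255] F [-0.5 -0.2 -1.7]
tool-frame delta mm [0.5 4.7 4.5]
[[-2.200e-03  7.534e-01 -6.575e-01]
 [ 2.600e-03 -6.575e-01 -7.534e-01]
 [-1.000e+00 -3.400e-03 -5.000e-04]]
tilt fix rotvec tool [-0.     -0.0005  0.0034]
```

View pics/scene3c.png

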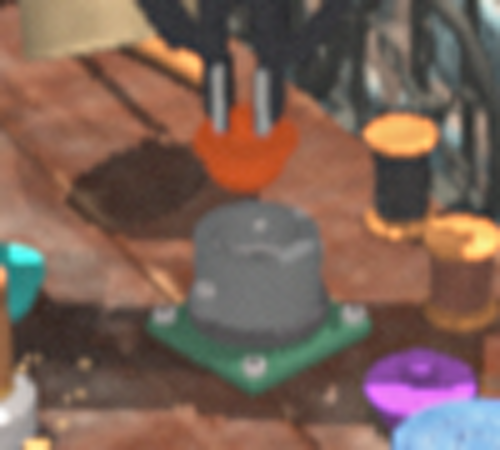

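View pics/top3c.png

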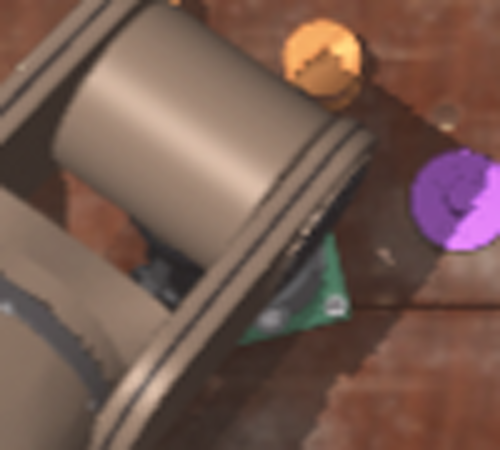

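```bash
cat > ov.py <<'E'
from ray import *
def circ(c,p,r,n=72):
    a=np.linspace(0,2*np.pi,n);return np.array([proj(c,[p[0]+r*np.cos(t),p[1]+r*np.sin(t),p[2]]) for t in a])
def draw(c,f,out,box,k,circs):
    x,y,w,h=box;a=cv2.imread(f)[y:y+h,x:x+w];a=cv2.resize(a,None,fx=k,fy=k,interpolation=cv2.INTER_CUBIC)
    for p,r,col in circs:
        q=((circ(c,p,r)-[x,y]+.5)*k).astype(np.int32);cv2.polylines(a,[q],True,col,1,cv2.LINE_AA)
    cv2.imwrite(out,a)
E
python3 - <<'E'
from ov import *
hx=(.6050,-.3118)
Z=[(.065,34,(0,255,0)),(.065,23,(0,255,0))]
draw("scene","pics/scene0.png","pics/ov1.png",(310,195,60,50),12,[((*hx,.0645),.034,(0,255,0)),((*hx,.0645),.023,(0,255,0))])
draw("top","pics/top0.png","pics/ov2.png",(270,160,60,50),12,[((*hx,.0645),.034,(0,255,0)),((*hx,.0645),.023,(0,255,0))])
t=(.6044,-.3055);z=.1255
draw("scene","pics/scene3.png","pics/ov3.png",(310,180,60,50),12,[((*t,z-.006),.028,(0,255,0)),((*t,z-.010),.028,(0,255,0)),((*t,z-.030),.017,(255,0,0))])
im,d=get_image("top")
E
```

```text
(no output)
```

View pics/ov1.png

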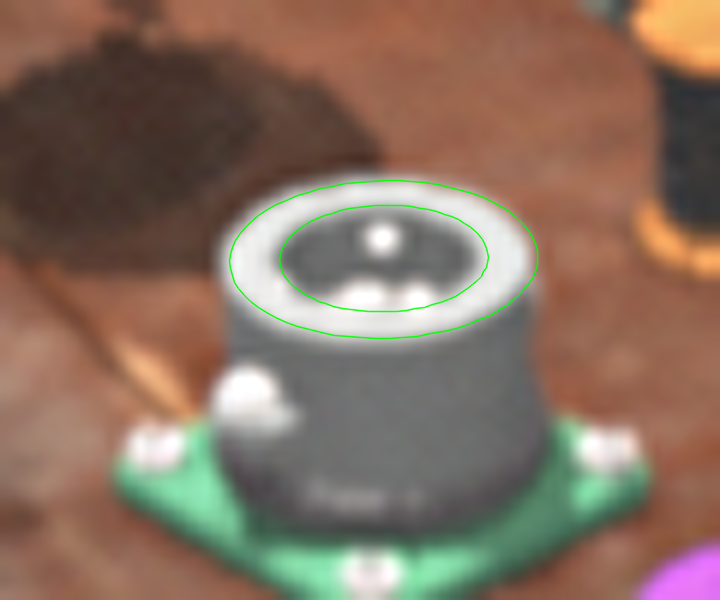

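View pics/ov2.png

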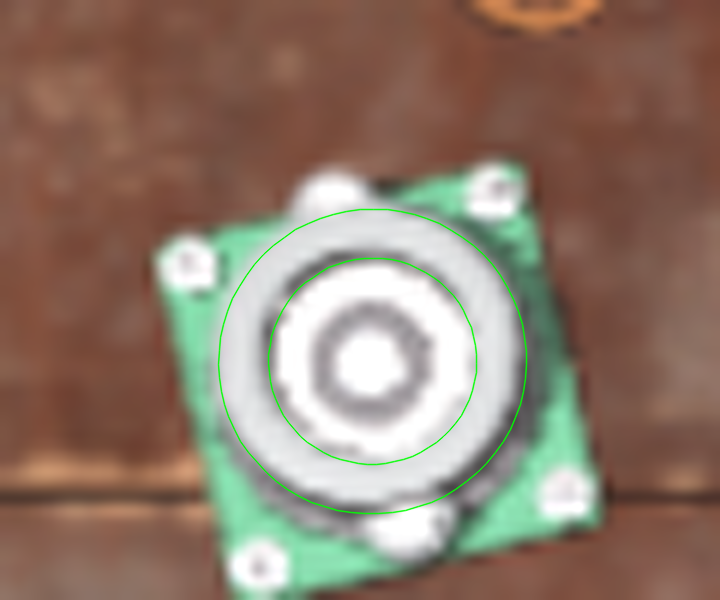

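View pics/ov3.png

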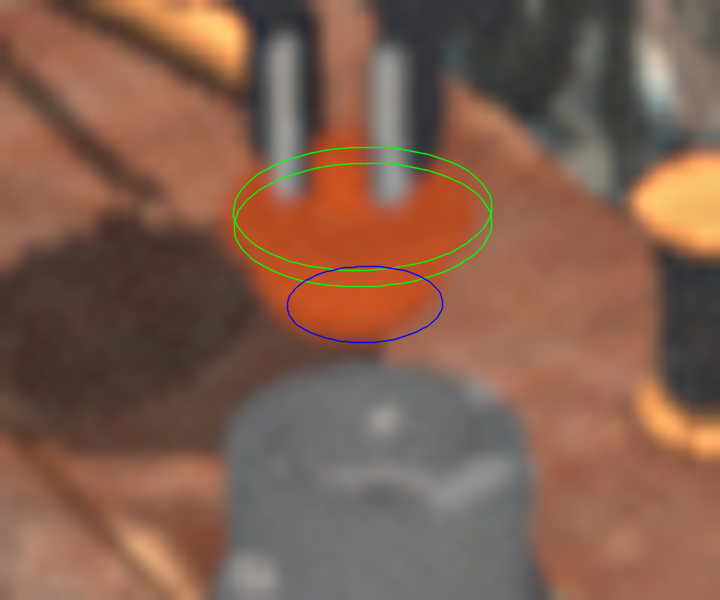

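```bash
python3 -m pendant '[{"wx":0,"wy":0,"wz":0,"dx":10,"dy":4.7,"dz":4.5,"claw":230},{"wx":0,"wy":0,"wz":0,"dx":16,"dy":0,"dz":0,"claw":230},{"wx":0,"wy":0,"wz":0,"dx":0,"dy":0,"dz":0,"claw":230}]'
python3 go.py 0.605 -0.3118 0.0825
python3 - <<'E'
from ov import *
im,d=get_image("scene");cv2.imwrite('pics/scene4.png',im[:,:,::-1])
t=state()['tcp_pos'];z=t[2];t=t[:2]
draw("scene","pics/scene4.png","pics/ov4.png",(310,180,60,50),12,[((*t,z-.006),.028,(0,255,0)),((*t,z-.010),.028,(0,255,0)),((*t,z-.030),.017,(255,0,0)),((.605,-.3118,.0645),.034,(255,255,0))])
E
```

```text
clock: 7.02
tcp_pos: [0.6018, -0.3162, 0.098]
ee_rot: [-0.289, -0.644, -0.292, 0.646]
force: [-0.0, -0.7, -1.1]
opening: 0.0147
j [-0.633  0.427  1.651  0.     1.069  0.092] tcp [ 0.6018 -0.3162  0.098 ] F [-0.  -0.7 -1.1]
tool-frame delta mm [15.5 -0.5 -5.5]
[[-4.600e-03  7.488e-01 -6.628e-01]
 [ 3.400e-03 -6.628e-01 -7.488e-01]
 [-1.000e+00 -5.700e-03  5.000e-04]]
tilt fix rotvec tool [-0.      0.0005  0.0057]
```

View pics/ov4.png

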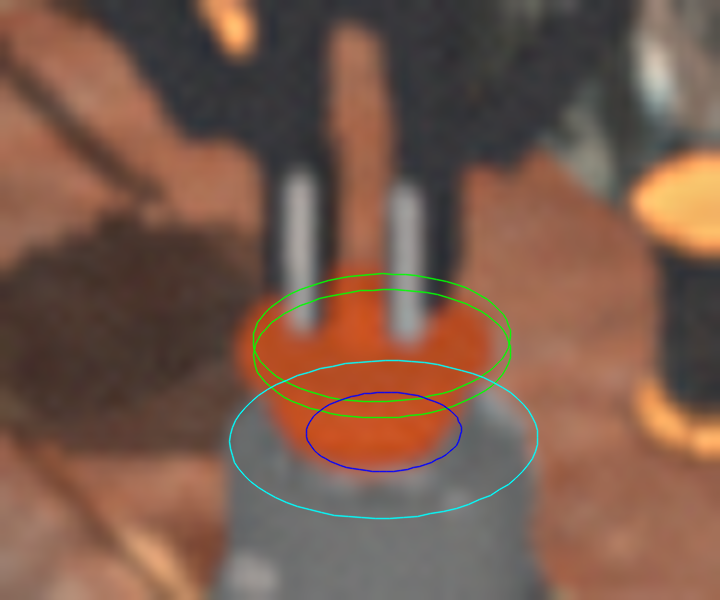

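```bash
python3 -m pendant '[{"wx":0,"wy":0,"wz":0,"dx":0,"dy":0,"dz":0,"claw":230},{"wx":0,"wy":0,"wz":0,"dx":0,"dy":0,"dz":0,"claw":230}]'
cat > look.py <<'E'
import sys
from ov import *
s=state();t=s['tcp_pos'];z=t[2];t=t[:2]
im,d=get_image("scene");n=sys.argv[1];cv2.imwrite(f'pics/scene{n}.png',im[:,:,::-1])
print(s['clock'],s['tcp_pos'],'after',state()['tcp_pos'])
draw("scene",f"pics/scene{n}.png",f"pics/ov{n}.png",(310,180,60,50),12,[((*t,z-.006),.028,(0,255,0)),((*t,z-.010),.028,(0,255,0)),((*t,z-.030),.017,(255,0,0)),((.605,-.3118,.0645),.034,(255,255,0))])
E
python3 go.py 0.605 -0.3118 0.0825;python3 look.py 5
```

```text
clock: 7.32
tcp_pos: [0.6042, -0.3167, 0.102]
ee_rot: [0.291, 0.645, 0.291, -0.644]
force: [0.4, 0.0, -1.8]
opening: 0.0143
j [-0.631  0.424  1.648  0.     1.069  0.092] tcp [ 0.6042 -0.3167  0.102 ] F [ 0.4  0.  -1.8]
tool-frame delta mm [19.5 -2.6 -4.2]
[[ 9.000e-04  7.498e-01 -6.616e-01]
 [-7.000e-04 -6.616e-01 -7.498e-01]
 [-1.000e+00  1.100e-03 -1.000e-04]]
tilt fix rotvec tool [ 0.     -0.0001 -0.0011]
7.325 [ 0.60421815 -0.31665494  0.10196208] after [ 0.60424048 -0.31662354  0.10203023]
```

View pics/ov5.png

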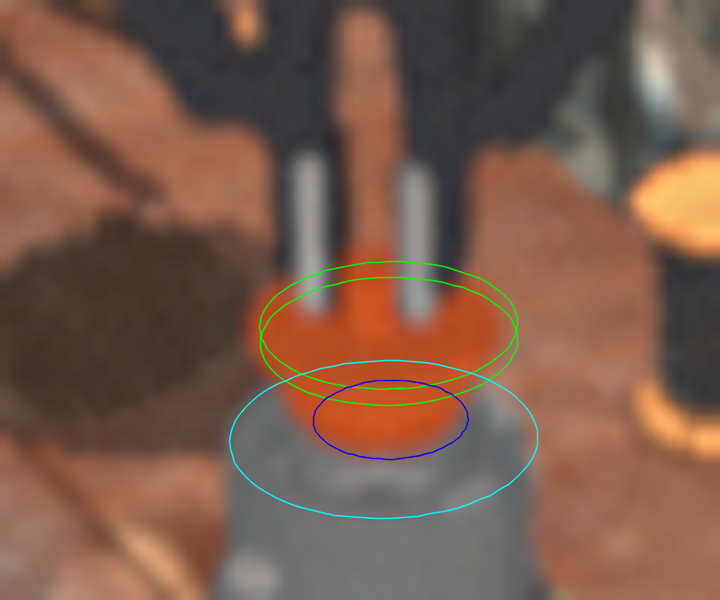

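```bash
cat > fit.py <<'E'
from ov import *
from scipy.optimize import least_squares
def dseg(P,a,b):
    a=np.array(a);b=np.array(b);v=b-a;t=np.clip(((P-a)@v)/(v@v),0,1);return np.linalg.norm(P-a-t[:,None]*v,axis=1)
CAP=[(0,0),(.017,0),(.0215,.008),(.0215,.020),(.028,.020),(.028,.024),(.009,.024),(.009,.038),(0,.038)]
HOU=[(.023,-.012),(.023,0),(.034,0),(.034,-.035)]
TOOL=[(.012,0),(.024,0),(.024,.027),(.014,.027),(.014,.095),(0,.095)]
def fit(P,prof,x0,fixz=None):
    def res(x):
        z=x[2] if fixz is None else fixz
        q=np.stack([np.hypot(P[:,0]-x[0],P[:,1]-x[1]),P[:,2]-z],1)
        return np.min([dseg(q,prof[i],prof[i+1]) for i in range(len(prof)-1)],0)
    r=least_squares(res,x0[:3] if fixz is None else x0[:2],loss='soft_l1',f_scale=.001,diff_step=1e-4)
    return r.x,np.median(res(r.x))
def orange(im):
    h=cv2.cvtColor(im,cv2.COLOR_RGB2HSV);return (h[...,0]<14)&(h[...,1]>190)&(h[...,2]>120)
E
python3 - <<'E'
from fit import *
np.set_printoptions(precision=4,suppress=True)
s=state()['tcp_pos'];im,d=get_image("scene");W=cloud("scene",d)
m=orange(im)&(np.linalg.norm(W[...,:2]-s[:2],axis=-1)<.04);m=cv2.erode(m.astype(np.uint8),np.ones((2,2)))>0
P=W[m];print(s,len(P),'cap fit',fit(P,CAP,[s[0],s[1],s[2]-.03]),'fixz',fit(P,CAP,[*s[:2],0],s[2]-.03))
H=np.linalg.norm(W[...,:2]-[.605,-.3118],axis=-1)<.038
H&=(W[...,2]>.03)&(W[...,2]<.069)&~orange(im)
Q=W[H];print(len(Q),'housing',fit(Q,HOU,[.605,-.3118,.064]))
E
```

```text
[ 0.6042 -0.3166  0.102 ] 135 cap fit (array([ 0.6018, -0.3142,  0.0735]), np.float64(0.001141468843849948)) fixz (array([ 0.6018, -0.3141]), np.float64(0.0012477671521870862))
419 housing (array([ 0.6034, -0.3108,  0.0652]), np.float64(0.0010871360253745382))
```

```bash
python3 -m pendant '[{"wx":0,"wy":0,"wz":0,"dx":0,"dy":-0.8,"dz":-3.5,"claw":230},{"wx":0,"wy":0,"wz":0,"dx":6,"dy":0,"dz":0,"claw":230},{"wx":0,"wy":0,"wz":0,"dx":5,"dy":0,"dz":0,"claw":230},{"wx":0,"wy":0,"wz":0,"dx":0,"dy":0,"dz":0,"claw":230},{"wx":0,"wy":0,"wz":0,"dx":0,"dy":0,"dz":0,"claw":230}]'
python3 go.py 0.6058 -0.3132 0.0825;python3 look.py 6
```

```text
clock: 8.05
tcp_pos: [0.6056, -0.3134, 0.0902]
ee_rot: [-0.291, -0.645, -0.291, 0.645]
force: [0.2, 0.1, 0.1]
opening: 0.0145
j [-0.626  0.437  1.653  0.     1.051  0.097] tcp [ 0.6056 -0.3134  0.0902] F [0.2 0.1 0.1]
tool-frame delta mm [ 7.7  0.1 -0.3]
[[-2.000e-04  7.498e-01 -6.617e-01]
 [ 1.000e-04 -6.617e-01 -7.498e-01]
 [-1.000e+00 -2.000e-04  0.000e+00]]
tilt fix rotvec tool [0.     0.     0.0002]
8.05 [ 0.60557664 -0.31336217  0.0901861 ] after [ 0.60568989 -0.31341335  0.09042715]
```

View pics/ov6.png

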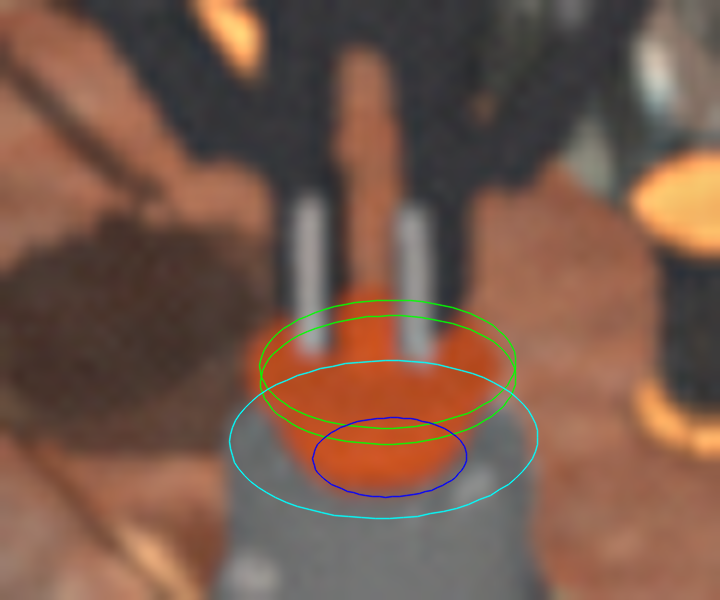

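```bash
python3 -m pendant '[{"wx":0,"wy":0,"wz":0,"dx":4,"dy":0,"dz":0,"claw":230},{"wx":0,"wy":0,"wz":0,"dx":0,"dy":0,"dz":0,"claw":230},{"wx":0,"wy":0,"wz":0,"dx":0,"dy":0,"dz":0,"claw":230}]'
python3 go.py 0.6058 -0.3132 0.0825;python3 look.py 7
```

```text
clock: 8.48
tcp_pos: [0.6056, -0.3132, 0.0862]
ee_rot: [-0.291, -0.645, -0.291, 0.645]
force: [0.4, 0.8, -0.7]
opening: 0.0144
j [-0.626  0.442  1.655  0.     1.045  0.097] tcp [ 0.6056 -0.3132  0.0862] F [ 0.4  0.8 -0.7]
tool-frame delta mm [ 3.7  0.2 -0.2]
[[-2.000e-04  7.498e-01 -6.616e-01]
 [ 2.000e-04 -6.616e-01 -7.498e-01]
 [-1.000e+00 -3.000e-04 -1.000e-04]]
tilt fix rotvec tool [ 0.     -0.0001  0.0003]
8.475 [ 0.60556304 -0.31320964  0.08621306] after [ 0.60558568 -0.31325795  0.08629932]
```

View pics/ov7.png

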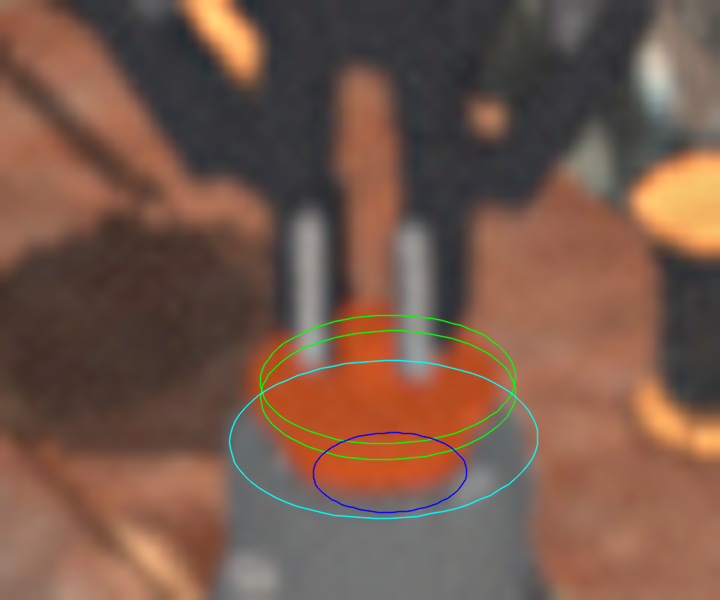

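```bash
python3 -m pendant '[{"wx":0,"wy":0,"wz":0,"dx":3,"dy":0,"dz":0,"claw":230},{"wx":0,"wy":0,"wz":0,"dx":0,"dy":0,"dz":0,"claw":230},{"wx":0,"wy":0,"wz":0,"dx":0,"dy":0,"dz":0,"claw":230}]'
python3 -m pendant '[{"wx":0,"wy":0,"wz":0,"dx":2,"dy":0,"dz":0,"claw":230},{"wx":0,"wy":0,"wz":0,"dx":0,"dy":0,"dz":0,"claw":230}]'
python3 go.py 0.6058 -0.3132 0.0825;python3 look.py 8
```

```text
clock: 8.9
tcp_pos: [0.6056, -0.3133, 0.0833]
ee_rot: [0.291, 0.645, 0.291, -0.645]
force: [0.4, 1.2, -0.7]
opening: 0.0144
clock: 9.15
tcp_pos: [0.6059, -0.3132, 0.0818]
ee_rot: [0.291, 0.645, 0.291, -0.644]
force: [0.3, 1.6, 1.1]
opening: 0.0147
j [-0.626  0.448  1.656  0.     1.038  0.097] tcp [ 0.6059 -0.3132  0.0818] F [0.3 1.6 1.1]
tool-frame delta mm [-0.7 -0.1  0. ]
[[ 4.000e-04  7.499e-01 -6.616e-01]
 [ 0.000e+00 -6.616e-01 -7.499e-01]
 [-1.000e+00  3.000e-04 -3.000e-04]]
tilt fix rotvec tool [ 0.     -0.0003 -0.0003]
9.15 [ 0.60587002 -0.31322173  0.08182359] after [ 0.60586959 -0.31324899  0.08178969]
```

View pics/ov8.png

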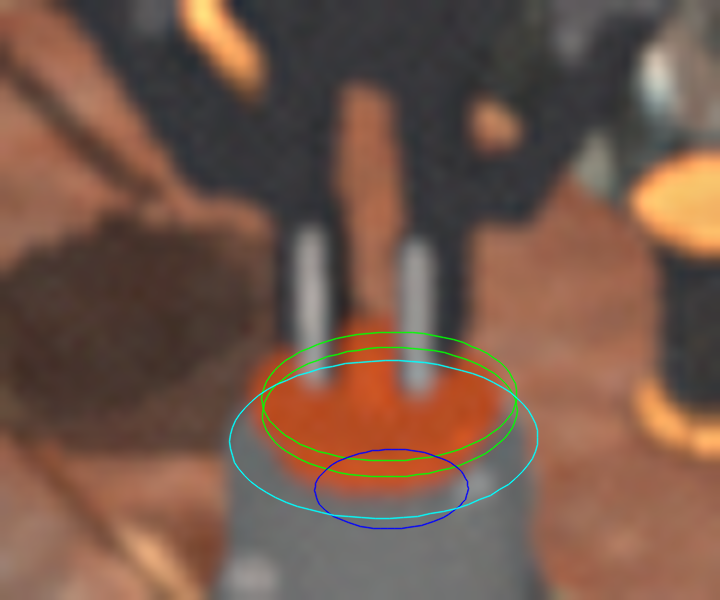

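```bash
python3 -m pendant '[{"wx":0,"wy":0,"wz":0,"dx":1,"dy":-0.6,"dz":-0.6,"claw":230},{"wx":0,"wy":0,"wz":0,"dx":0,"dy":0,"dz":0,"claw":230}]'
python3 go.py 0.6058 -0.3132 0.0825
```

```text
clock: 9.45
tcp_pos: [0.606, -0.3128, 0.0811]
ee_rot: [0.291, 0.645, 0.29, -0.644]
force: [0.1, 1.9, 3.3]
opening: 0.0143
j [-0.625  0.448  1.657 -0.     1.035  0.098] tcp [ 0.606  -0.3128  0.0811] F [0.1 1.9 3.3]
tool-frame delta mm [-1.4  0.1  0.5]
[[ 1.200e-03  7.499e-01 -6.616e-01]
 [-9.000e-04 -6.616e-01 -7.499e-01]
 [-1.000e+00  1.500e-03 -1.000e-04]]
tilt fix rotvec tool [ 0.     -0.0001 -0.0015]
```

```bash
python3 -m pendant '[{"wx":0,"wy":0,"wz":0,"dx":-1,"dy":0,"dz":0,"claw":100},{"wx":0,"wy":0,"wz":0,"dx":0,"dy":0,"dz":0,"claw":0},{"wx":0,"wy":0,"wz":0,"dx":0,"dy":0,"dz":0,"claw":0},{"wx":0,"wy":0,"wz":0,"dx":-25,"dy":0,"dz":0,"claw":0},{"wx":0,"wy":0,"wz":0,"dx":-50,"dy":0,"dz":0,"claw":0},{"wx":0,"wy":0,"wz":0,"dx":-30,"dy":0,"dz":0,"claw":0},{"wx":0,"wy":0,"wz":0,"dx":0,"dy":0,"dz":0,"claw":0}]'
python3 go.py 0.4425 -0.323 0.14
python3 - <<'E'
from fit import *
np.set_printoptions(precision=4,suppress=True)
im,d=get_image("scene");cv2.imwrite('pics/scene9.png',im[:,:,::-1]);W=cloud("scene",d)
m=orange(im)&(np.linalg.norm(W[...,:2]-[.605,-.313],axis=-1)<.05);m=cv2.erode(m.astype(np.uint8),np.ones((2,2)))>0
P=W[m];print(len(P),'cap fit',fit(P,CAP,[.604,-.312,.052]))
H=(np.linalg.norm(W[...,:2]-[.605,-.3118],axis=-1)<.038)&(W[...,2]>.03)&(W[...,2]<.069)&~orange(im)
print('housing',fit(W[H],HOU,[.605,-.3118,.064]))
draw("scene","pics/scene9.png","pics/ov9.png",(310,180,60,50),12,[])
E
```

```text
clock: 10.32
tcp_pos: [0.6071, -0.3137, 0.1902]
ee_rot: [0.293, 0.646, 0.289, -0.643]
force: [0.2, -0.2, 0.3]
opening: 0.0854
j [-0.625  0.333  1.595 -0.     1.207  0.098] tcp [ 0.6071 -0.3137  0.1902] F [ 0.2 -0.2  0.3]
tool-frame delta mm [  49.3 -117.6  115.9]
[[ 5.700e-03  7.498e-01 -6.616e-01]
 [-4.300e-03 -6.616e-01 -7.498e-01]
 [-1.000e+00  7.100e-03 -5.000e-04]]
tilt fix rotvec tool [-0.     -0.0005 -0.0071]
153 cap fit (array([ 0.6049, -0.3103,  0.0533]), np.float64(0.000960135536416426))
housing (array([ 0.6038, -0.3106,  0.0656]), np.float64(0.0010800123422830925))
```

View pics/ov9.png

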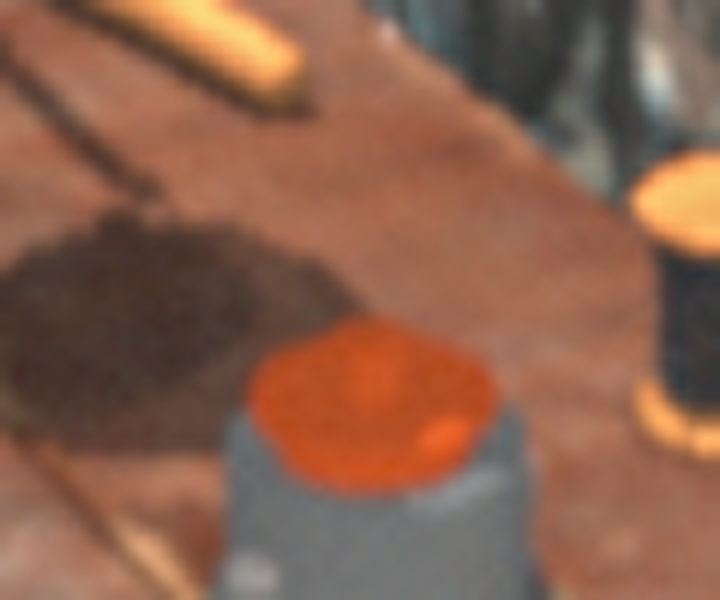

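Run:
```python
from fit import *
np.set_printoptions(precision=4,suppress=True)
for c in ("scene","top"):
    im,d=get_image(c);W=cloud(c,d)
    m=(np.linalg.norm(W[...,:2]-[.4425,-.323],axis=-1)<.032)&(W[...,2]>.006)&(W[...,2]<.105)
    P=W[m];print(c,len(P),'tool',fit(P,TOOL,[.443,-.323,0.]),'z0',fit(P,TOOL,[.443,-.323],0.0))
    cv2.imwrite(f'pics/{c}10.png',im[:,:,::-1])
```

```text
scene 495 tool (array([ 0.4415, -0.3219,  0.0007]), np.float64(0.0009927747234426305)) z0 (array([ 0.4415, -0.322 ]), np.float64(0.0009715048628283814))
top 243 tool (array([ 0.444 , -0.3224,  0.0002]), np.float64(0.0010466838404063795)) z0 (array([ 0.4444, -0.3224]), np.float64(0.0010679186490235824))
```

View pics/top10.png

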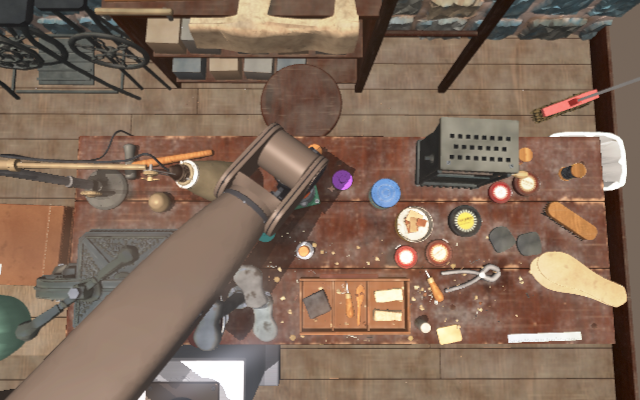

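```bash
python3 -m pendant '[{"wx":0,"wy":0,"wz":0,"dx":0,"dy":-39,"dz":39,"claw":0},{"wx":0,"wy":0,"wz":0,"dx":10,"dy":-39,"dz":39,"claw":0},{"wx":0,"wy":0,"wz":0,"dx":40,"dy":-38,"dz":38,"claw":0},{"wx":0,"wy":0,"wz":0,"dx":0,"dy":0,"dz":0,"claw":0},{"wx":0,"wy":0,"wz":0,"dx":0,"dy":0,"dz":0,"claw":0},{"wx":0,"wy":0,"wz":0,"dx":0,"dy":0,"dz":0,"claw":0}]'
python3 go.py 0.443 -0.324 0.047
```

```text
clock: 11.22
tcp_pos: [0.4472, -0.3234, 0.1403]
ee_rot: [0.292, 0.645, 0.29, -0.644]
force: [0.7, -0.1, -0.9]
opening: 0.0853
j [-0.81   0.109  1.958  0.     1.071 -0.088] tcp [ 0.4472 -0.3234  0.1403] F [ 0.7 -0.1 -0.9]
tool-frame delta mm [93.3 -3.   3.2]
[[ 2.100e-03  7.504e-01 -6.610e-01]
 [-2.100e-03 -6.610e-01 -7.504e-01]
 [-1.000e+00  2.900e-03  2.000e-04]]
tilt fix rotvec tool [ 0.      0.0002 -0.0029]
```

```bash
python3 -m pendant '[{"wx":0,"wy":0,"wz":0,"dx":31,"dy":-1,"dz":1,"claw":0},{"wx":0,"wy":0,"wz":0,"dx":31,"dy":-1,"dz":1,"claw":0},{"wx":0,"wy":0,"wz":0,"dx":31,"dy":-0.8,"dz":1,"claw":0},{"wx":0,"wy":0,"wz":0,"dx":0,"dy":0,"dz":0,"claw":0},{"wx":0,"wy":0,"wz":0,"dx":0,"dy":0,"dz":0,"claw":0}]'
python3 go.py 0.443 -0.324 0.047
python3 - <<'E'
from h import *
im,d=get_image("scene"); a=im[170:280,240:360,::-1]; cv2.imwrite('pics/s11.png',cv2.resize(a,None,fx=5,fy=5,interpolation=cv2.INTER_CUBIC))
E
```

```text
clock: 11.85
tcp_pos: [0.4429, -0.3239, 0.0477]
ee_rot: [0.292, 0.645, 0.29, -0.644]
force: [0.7, 0.2, 0.0]
opening: 0.0852
j [-0.816  0.238  2.008  0.     0.893 -0.094] tcp [ 0.4429 -0.3239  0.0477] F [0.7 0.2 0. ]
tool-frame delta mm [0.7 0.1 0. ]
[[ 2.100e-03  7.503e-01 -6.611e-01]
 [-2.200e-03 -6.611e-01 -7.503e-01]
 [-1.000e+00  3.000e-03  3.000e-04]]
tilt fix rotvec tool [-0.      0.0003 -0.003 ]
```

View pics/s11.png

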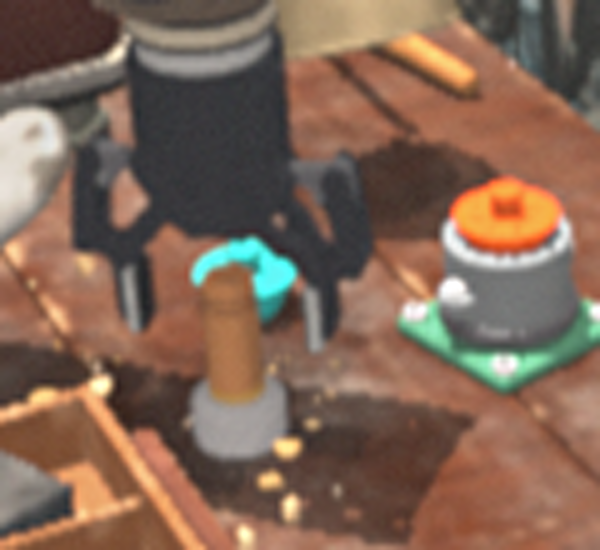

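```bash
python3 -m pendant '[{"wx":0,"wy":0,"wz":-0.003,"dx":0,"dy":0,"dz":0,"claw":100},{"wx":0,"wy":0,"wz":0,"dx":0,"dy":0,"dz":0,"claw":230},{"wx":0,"wy":0,"wz":0,"dx":0,"dy":0,"dz":0,"claw":230},{"wx":0,"wy":0,"wz":0,"dx":0,"dy":0,"dz":0,"claw":230},{"wx":0,"wy":0,"wz":0,"dx":0,"dy":0,"dz":0,"claw":230},{"wx":0,"wy":0,"wz":0,"dx":0,"dy":0,"dz":0,"claw":230},{"wx":0,"wy":0,"wz":0,"dx":0,"dy":0,"dz":0,"claw":230}]' 80
python3 go.py 0.443 -0.324 0.047
```

```text
clock: 12.78
tcp_pos: [0.4416, -0.3232, 0.0465]
ee_rot: [-0.29, -0.644, -0.292, 0.645]
force: [-0.1, 0.7, 5.3]
opening: 0.0266
j [-0.817  0.24   2.008 -0.     0.896 -0.094] tcp [ 0.4416 -0.3232  0.0465] F [-0.1  0.7  5.3]
tool-frame delta mm [-0.5  1.6 -0.3]
[[-1.800e-03  7.498e-01 -6.617e-01]
 [ 1.500e-03 -6.617e-01 -7.498e-01]
 [-1.000e+00 -2.300e-03  1.000e-04]]
tilt fix rotvec tool [0.     0.0001 0.0023]
```

```bash
python3 -m pendant '[{"wx":0,"wy":0,"wz":0,"dx":-20,"dy":0,"dz":0,"claw":230},{"wx":0,"wy":0,"wz":0,"dx":-50,"dy":0,"dz":0,"claw":230},{"wx":0,"wy":0,"wz":0,"dx":-50,"dy":0,"dz":0,"claw":230},{"wx":0,"wy":0,"wz":0,"dx":0,"dy":30,"dz":-30,"claw":230},{"wx":0,"wy":0,"wz":0,"dx":0,"dy":30,"dz":-30,"claw":230},{"wx":0,"wy":0,"wz":0,"dx":0,"dy":30,"dz":-30,"claw":230},{"wx":0,"wy":0,"wz":0,"dx":0,"dy":26,"dz":-26,"claw":230},{"wx":0,"wy":0,"wz":0,"dx":0,"dy":0,"dz":0,"claw":230},{"wx":0,"wy":0,"wz":0,"dx":0,"dy":0,"dz":0,"claw":230},{"wx":0,"wy":0,"wz":0,"dx":0,"dy":0,"dz":0,"claw":230}]'
python3 go.py 0.606 -0.313 0.15
python3 - <<'E'
from fit import *
np.set_printoptions(precision=4,suppress=True)
s=state()['tcp_pos']
im,d=get_image("scene");W=cloud("scene",d);cv2.imwrite('pics/scene12.png',im[:,:,::-1])
m=orange(im)&(np.linalg.norm(W[...,:2]-[.605,-.313],axis=-1)<.05)&(W[...,2]<.096);m=cv2.erode(m.astype(np.uint8),np.ones((2,2)))>0
print(m.sum(),'cap',fit(W[m],CAP,[.604,-.312,.052]))
f=s[2]-.0465
h=cv2.cvtColor(im,cv2.COLOR_RGB2HSV)
b=(np.linalg.norm(W[...,:2]-[s[0]-.0015,s[1]+.0025],axis=-1)<.03)&(W[...,2]>f-.003)&(W[...,2]<f+.04)
print(s,b.sum(),'tool',fit(W[b],TOOL,[*s[:2],f]),'z0',fit(W[b],TOOL,[*s[:2]],f))
draw("scene","pics/scene12.png","pics/ov12.png",(300,150,80,70),9,[((*s[:2],f),.024,(0,255,0)),((*s[:2],f+.027),.024,(0,255,0)),((.606,-.313,.0773),.028,(255,0,0))])
E
```

```text
clock: 14.02
tcp_pos: [0.604, -0.3129, 0.1648]
ee_rot: [-0.289, -0.644, -0.292, 0.645]
force: [-0.2, -0.4, -2.3]
opening: 0.0263
j [-0.627  0.356  1.614  0.     1.177  0.097] tcp [ 0.604  -0.3129  0.1648] F [-0.2 -0.4 -2.3]
tool-frame delta mm [14.8  1.6 -1.2]
[[-3.800e-03  7.493e-01 -6.622e-01]
 [ 2.800e-03 -6.622e-01 -7.493e-01]
 [-1.000e+00 -4.700e-03  4.000e-04]]
tilt fix rotvec tool [-0.      0.0004  0.0047]
151 cap (array([ 0.6044, -0.31  ,  0.0532]), np.float64(0.0010887715840174686))
[ 0.604  -0.3129  0.1648] 259 tool (array([ 0.603 , -0.3105,  0.1182]), np.float64(0.0010189137558400257)) z0 (array([ 0.603 , -0.3105]), np.float64(0.0010023718520775667))
```

View pics/ov12.png

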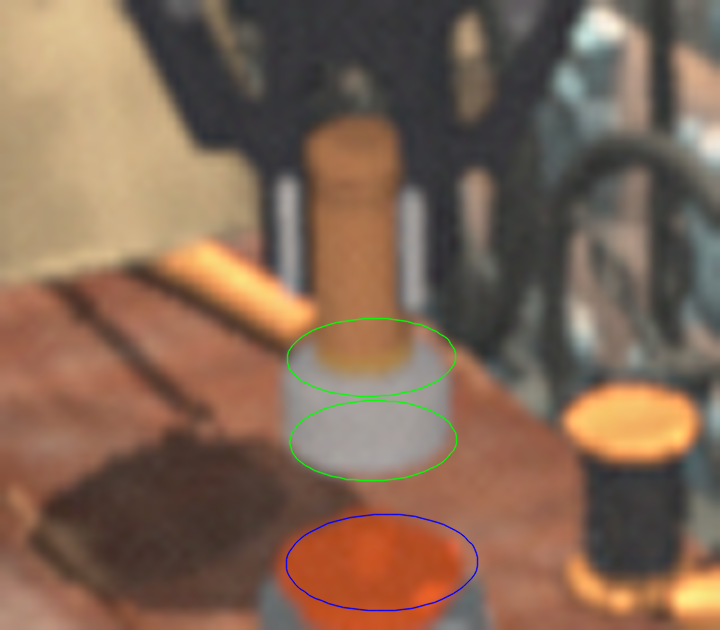

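```bash
python3 -m pendant '[{"wx":0,"wy":0,"wz":0,"dx":12,"dy":0.9,"dz":-1.2,"claw":230},{"wx":0,"wy":0,"wz":0,"dx":0,"dy":0,"dz":0,"claw":230},{"wx":0,"wy":0,"wz":0,"dx":0,"dy":0,"dz":0,"claw":230},{"wx":0,"wy":0,"wz":0,"dx":0,"dy":0,"dz":0,"claw":230}]'
python3 go.py 0.6055 -0.3126 0.126
cat > chk.py <<'E'
import sys
from fit import *
np.set_printoptions(precision=4,suppress=True)
s=state();t=s['tcp_pos'];n=sys.argv[1]
im,d=get_image("scene");W=cloud("scene",d);cv2.imwrite(f'pics/scene{n}.png',im[:,:,::-1])
m=orange(im)&(np.linalg.norm(W[...,:2]-[.605,-.313],axis=-1)<.05)&(W[...,2]<.096);m=cv2.erode(m.astype(np.uint8),np.ones((2,2)))>0
print(m.sum(),'cap',fit(W[m],CAP,[.604,-.312,.052]))
f=t[2]-.0465
b=(np.linalg.norm(W[...,:2]-[t[0]-.0015,t[1]+.0025],axis=-1)<.03)&(W[...,2]>f-.003)&(W[...,2]<f+.04)&~orange(im)
print(t,b.sum(),'tool',fit(W[b],TOOL,[*t[:2],f]))
H=(np.linalg.norm(W[...,:2]-[.605,-.3118],axis=-1)<.038)&(W[...,2]>.03)&(W[...,2]<.069)&~orange(im)
print('housing',fit(W[H],HOU,[.605,-.3118,.064]))
draw("scene",f"pics/scene{n}.png",f"pics/ov{n}.png",(300,150,80,70),9,[])
E
python3 chk.py 13
```

```text
clock: 14.58
tcp_pos: [0.6069, -0.3126, 0.1539]
ee_rot: [-0.29, -0.644, -0.292, 0.645]
force: [1.0, -0.1, -3.3]
opening: 0.0261
j [-0.624  0.37   1.616  0.     1.158  0.099] tcp [ 0.6069 -0.3126  0.1539] F [ 1.  -0.1 -3.3]
tool-frame delta mm [28.  -1.   0.9]
[[-1.800e-03  7.498e-01 -6.616e-01]
 [ 1.700e-03 -6.616e-01 -7.498e-01]
 [-1.000e+00 -2.500e-03 -1.000e-04]]
tilt fix rotvec tool [ 0.     -0.0001  0.0025]
146 cap (array([ 0.6037, -0.3094,  0.0533]), np.float64(0.0010512696315830095))
[ 0.6069 -0.3126  0.1539] 253 tool (array([ 0.606 , -0.3106,  0.1075]), np.float64(0.0010445516827119646))
housing (array([ 0.6039, -0.3105,  0.0657]), np.float64(0.0010579087847606278))
```

View pics/ov13.png

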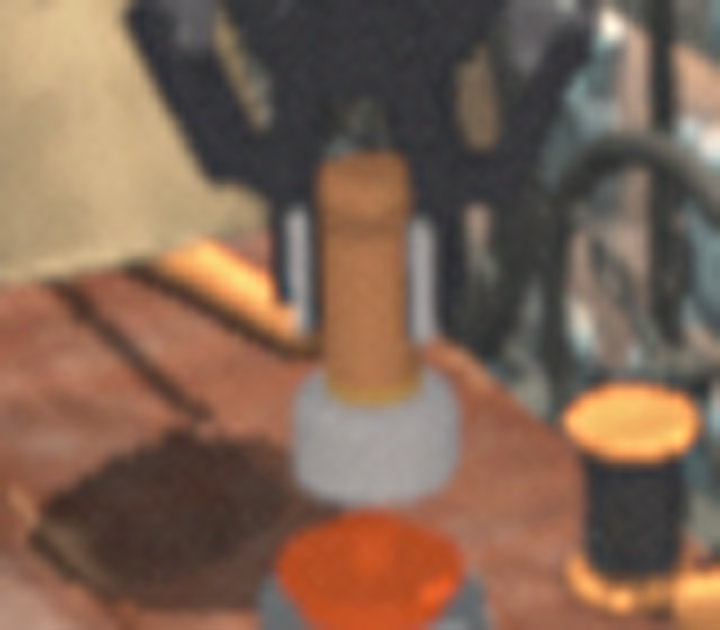

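```bash
python3 -m pendant '[{"wx":0,"wy":0,"wz":0.002,"dx":0,"dy":-1.4,"dz":0.5,"claw":230},{"wx":0,"wy":0,"wz":0,"dx":6,"dy":0,"dz":0,"claw":230},{"wx":0,"wy":0,"wz":0,"dx":5,"dy":0,"dz":0,"claw":230},{"wx":0,"wy":0,"wz":0,"dx":0,"dy":0,"dz":0,"claw":230},{"wx":0,"wy":0,"wz":0,"dx":0,"dy":0,"dz":0,"claw":230},{"wx":0,"wy":0,"wz":0,"dx":0,"dy":0,"dz":0,"claw":230}]'
python3 go.py 0.6055 -0.3121 0.125
python3 chk.py 14
```

```text
clock: 15.38
tcp_pos: [0.6055, -0.3121, 0.1429]
ee_rot: [-0.291, -0.644, -0.291, 0.645]
force: [-0.5, -0.1, -2.8]
opening: 0.0261
j [-0.625  0.378  1.628  0.     1.136  0.098] tcp [ 0.6055 -0.3121  0.1429] F [-0.5 -0.1 -2.8]
tool-frame delta mm [17.9 -0.   0. ]
[[-4.000e-04  7.498e-01 -6.616e-01]
 [ 4.000e-04 -6.616e-01 -7.498e-01]
 [-1.000e+00 -5.000e-04 -0.000e+00]]
tilt fix rotvec tool [ 0.     -0.      0.0005]
125 cap (array([ 0.6038, -0.3093,  0.0535]), np.float64(0.0009982794572528306))
[ 0.6055 -0.3121  0.1429] 252 tool (array([ 0.6049, -0.31  ,  0.0966]), np.float64(0.0011030122323854186))
housing (array([ 0.6038, -0.3106,  0.0658]), np.float64(0.0009780353454392522))
```

View pics/ov14.png

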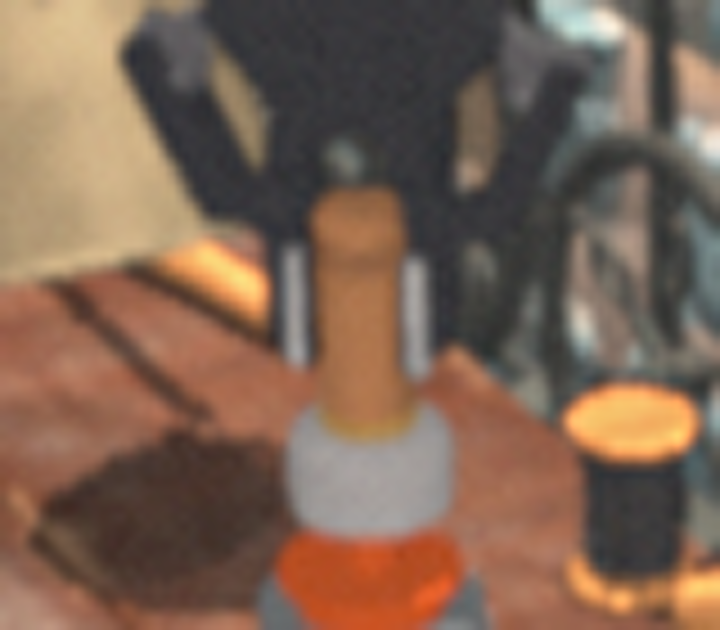

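```bash
python3 -m pendant '[{"wx":0,"wy":0,"wz":0,"dx":4,"dy":0,"dz":0,"claw":230},{"wx":0,"wy":0,"wz":0,"dx":4,"dy":0,"dz":0,"claw":230},{"wx":0,"wy":0,"wz":0,"dx":0,"dy":0,"dz":0,"claw":230}]'
python3 -m pendant '[{"wx":0,"wy":0,"wz":0,"dx":4,"dy":0,"dz":0,"claw":230},{"wx":0,"wy":0,"wz":0,"dx":2,"dy":0,"dz":0,"claw":230},{"wx":0,"wy":0,"wz":0,"dx":0,"dy":0,"dz":0,"claw":230}]'
python3 go.py 0.6055 -0.3121 0.125
python3 chk.py 15
```

```text
clock: 15.8
tcp_pos: [0.605, -0.3117, 0.1338]
ee_rot: [-0.29, -0.644, -0.292, 0.645]
force: [0.0, -0.0, -2.5]
opening: 0.0262
clock: 16.18
tcp_pos: [0.6052, -0.3119, 0.1283]
ee_rot: [-0.29, -0.644, -0.291, 0.645]
force: [-1.0, 0.6, -2.3]
opening: 0.0266
j [-0.625  0.393  1.637  0.     1.114  0.098] tcp [ 0.6052 -0.3119  0.1283] F [-1.   0.6 -2.3]
tool-frame delta mm [3.3 0.4 0. ]
[[-1.200e-03  7.498e-01 -6.616e-01]
 [ 1.000e-03 -6.616e-01 -7.498e-01]
 [-1.000e+00 -1.600e-03  1.000e-04]]
tilt fix rotvec tool [-0.      0.0001  0.0016]
36 cap (array([ 0.6037, -0.3096,  0.0545]), np.float64(0.0012837057945535787))
[ 0.6052 -0.3119  0.1283] 248 tool (array([ 0.6044, -0.3097,  0.0819]), np.float64(0.001100576062016967))
housing (array([ 0.6037, -0.3108,  0.0658]), np.float64(0.0011622584209891804))
```

View pics/ov15.png

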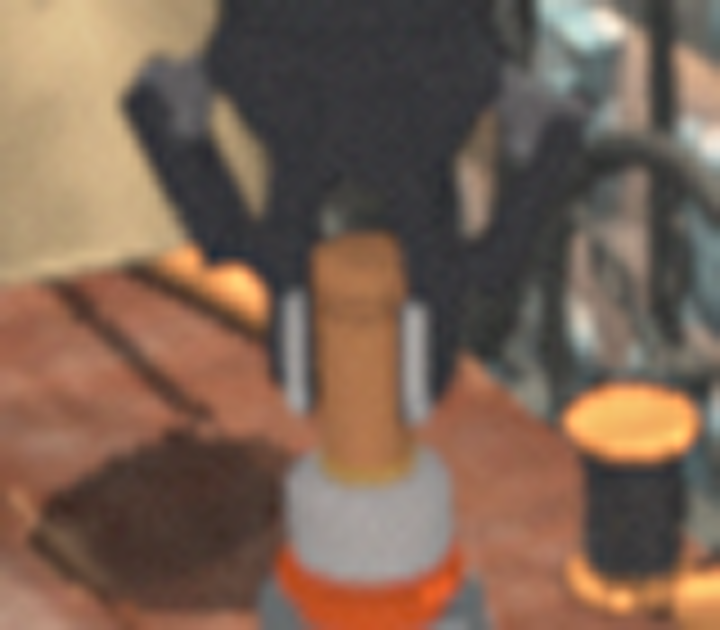

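```bash
N='"wx":0,"wy":0,"wz":0,"dy":0,"dz":0,"claw":230'; python3 -m pendant '[{"wx":0,"wy":0,"wz":0,"dx":2,"dy":0,"dz":0,"claw":230},{"wx":0,"wy":0,"wz":0,"dx":0,"dy":0,"dz":0,"claw":230}]'
python3 -m pendant '[{"wx":0,"wy":0,"wz":0,"dx":1.5,"dy":0,"dz":0,"claw":230},{"wx":0,"wy":0,"wz":0,"dx":0,"dy":0,"dz":0,"claw":230}]'
python3 -m pendant '[{"wx":0,"wy":0,"wz":0,"dx":1,"dy":0,"dz":0,"claw":230},{"wx":0,"wy":0,"wz":0,"dx":0,"dy":0,"dz":0,"claw":230}]'
```

```text
clock: 16.48
tcp_pos: [0.6053, -0.3119, 0.1265]
ee_rot: [-0.29, -0.644, -0.291, 0.645]
force: [0.0, -0.0, -3.2]
opening: 0.0264
clock: 16.73
tcp_pos: [0.6053, -0.3119, 0.125]
ee_rot: [-0.29, -0.644, -0.291, 0.645]
force: [-0.4, -0.5, -2.2]
opening: 0.0262
clock: 16.98
tcp_pos: [0.6053, -0.3119, 0.124]
ee_rot: [-0.29, -0.644, -0.291, 0.645]
force: [-1.1, -0.1, -2.0]
opening: 0.026
```

```bash
python3 -m pendant '[{"wx":0,"wy":0,"wz":0,"dx":1,"dy":0,"dz":0,"claw":230},{"wx":0,"wy":0,"wz":0,"dx":0,"dy":0,"dz":0,"claw":230}]'
python3 -m pendant '[{"wx":0,"wy":0,"wz":0,"dx":1,"dy":0,"dz":0,"claw":230},{"wx":0,"wy":0,"wz":0,"dx":0,"dy":0,"dz":0,"claw":230}]'
python3 -m pendant '[{"wx":0,"wy":0,"wz":0,"dx":1,"dy":0,"dz":0,"claw":230},{"wx":0,"wy":0,"wz":0,"dx":0,"dy":0,"dz":0,"claw":230}]'
```

```text
clock: 17.23
tcp_pos: [0.6053, -0.312, 0.1231]
ee_rot: [-0.29, -0.644, -0.291, 0.645]
force: [-0.1, -0.7, -2.8]
opening: 0.0262
clock: 17.48
tcp_pos: [0.6054, -0.3121, 0.1223]
ee_rot: [-0.291, -0.644, -0.291, 0.645]
force: [-0.3, -0.1, -2.3]
opening: 0.0259
clock: 17.73
tcp_pos: [0.6055, -0.3121, 0.1218]
ee_rot: [-0.291, -0.644, -0.291, 0.645]
force: [-1.2, 1.4, 0.8]
opening: 0.0263
```

```bash
for i in 1 2; do :; done; python3 -m pendant '[{"wx":0,"wy":0,"wz":0,"dx":1,"dy":0,"dz":0,"claw":230},{"wx":0,"wy":0,"wz":0,"dx":0,"dy":0,"dz":0,"claw":230}]'
python3 -m pendant '[{"wx":0,"wy":0,"wz":0,"dx":1,"dy":0,"dz":0,"claw":230},{"wx":0,"wy":0,"wz":0,"dx":0,"dy":0,"dz":0,"claw":230}]'
```

```text
clock: 17.98
tcp_pos: [0.6057, -0.3122, 0.1212]
ee_rot: [0.291, 0.645, 0.291, -0.644]
force: [-1.5, 0.6, 3.8]
opening: 0.0265
clock: 18.23
tcp_pos: [0.6059, -0.3123, 0.1203]
ee_rot: [0.291, 0.645, 0.291, -0.644]
force: [-2.2, 1.3, 4.6]
opening: 0.0262
```

```bash
python3 go.py 0.6055 -0.3121 0.120
```

```text
j [-0.625  0.402  1.64   0.     1.099  0.098] tcp [ 0.6059 -0.3123  0.1203] F [-2.2  1.3  4.6]
tool-frame delta mm [ 0.3 -0.4  0.1]
[[ 6.000e-04  7.498e-01 -6.617e-01]
 [-3.000e-04 -6.617e-01 -7.498e-01]
 [-1.000e+00  6.000e-04 -1.000e-04]]
tilt fix rotvec tool [-0.     -0.0001 -0.0006]
```

```bash
python3 -m pendant '[{"wx":0,"wy":0,"wz":0,"dx":1,"dy":0,"dz":0,"claw":230},{"wx":0,"wy":0,"wz":0,"dx":0,"dy":0,"dz":0,"claw":230}]'
python3 -m pendant '[{"wx":0,"wy":0,"wz":0,"dx":1,"dy":0,"dz":0,"claw":230},{"wx":0,"wy":0,"wz":0,"dx":0,"dy":0,"dz":0,"claw":230}]'
python3 -m pendant '[{"wx":0,"wy":0,"wz":0,"dx":1,"dy":0,"dz":0,"claw":230},{"wx":0,"wy":0,"wz":0,"dx":0,"dy":0,"dz":0,"claw":230}]'; python3 chk.py 16
```

```text
clock: 18.48
tcp_pos: [0.6058, -0.3123, 0.1193]
ee_rot: [0.291, 0.645, 0.291, -0.644]
force: [-2.1, 1.0, 5.1]
opening: 0.0266
clock: 18.73
tcp_pos: [0.6059, -0.3123, 0.1183]
ee_rot: [0.291, 0.645, 0.291, -0.644]
force: [-2.1, 1.2, 5.4]
opening: 0.0262
clock: 18.98
tcp_pos: [0.6059, -0.3123, 0.1173]
ee_rot: [0.291, 0.645, 0.291, -0.644]
force: [-1.5, 1.1, 5.9]
opening: 0.0263
2 cap (array([ 0.6055, -0.3079,  0.054 ]), np.float64(4.3939630132598385e-06))
[ 0.6059 -0.3123  0.1173] 291 tool (array([ 0.6049, -0.3101,  0.0707]), np.float64(0.0010633374377231018))
housing (array([ 0.6036, -0.3102,  0.0617]), np.float64(0.0009290903346798711))
```

View pics/ov16.png

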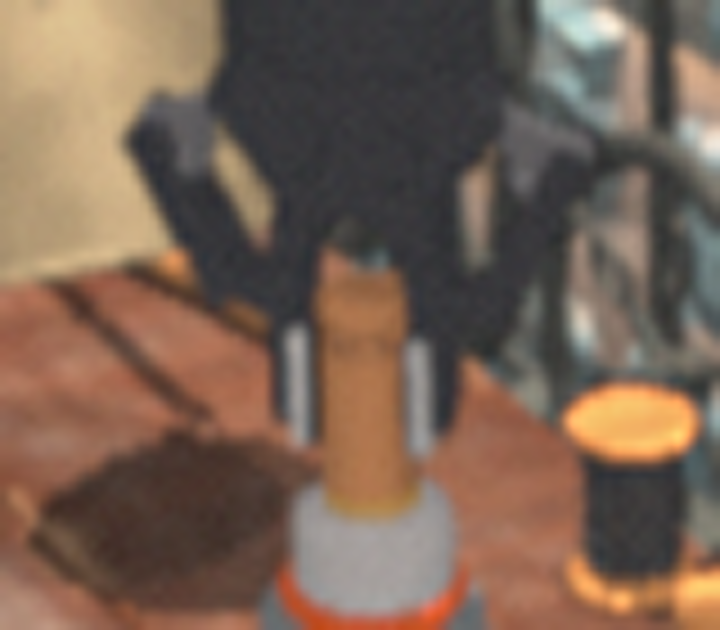

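```bash
python3 -m pendant '[{"wx":0,"wy":0,"wz":0,"dx":1,"dy":0,"dz":0,"claw":230},{"wx":0,"wy":0,"wz":0,"dx":0,"dy":0,"dz":0,"claw":230}]'
python3 -m pendant '[{"wx":0,"wy":0,"wz":0,"dx":1,"dy":0,"dz":0,"claw":230},{"wx":0,"wy":0,"wz":0,"dx":0,"dy":0,"dz":0,"claw":230}]'
```

```text
clock: 19.27
tcp_pos: [0.6059, -0.3123, 0.1164]
ee_rot: [0.291, 0.645, 0.291, -0.644]
force: [-2.0, 0.7, 4.9]
opening: 0.0262
clock: 19.52
tcp_pos: [0.6059, -0.3123, 0.1153]
ee_rot: [0.291, 0.645, 0.291, -0.644]
force: [-1.5, 1.4, 5.2]
opening: 0.0265
```

```bash
python3 -m pendant '[{"wx":0,"wy":0,"wz":0,"dx":1,"dy":0,"dz":0,"claw":230},{"wx":0,"wy":0,"wz":0,"dx":0,"dy":0,"dz":0,"claw":230}]'
```

```text
clock: 19.77
tcp_pos: [0.6059, -0.3123, 0.1143]
ee_rot: [0.291, 0.645, 0.291, -0.644]
force: [-3.0, 1.6, 5.1]
opening: 0.0264
```

```bash
python3 -m pendant '[{"wx":0,"wy":0,"wz":0,"dx":1,"dy":0,"dz":0,"claw":230},{"wx":0,"wy":0,"wz":0,"dx":0,"dy":0,"dz":0,"claw":230}]'
```

```text
clock: 20.02
tcp_pos: [0.6059, -0.3123, 0.1133]
ee_rot: [0.291, 0.645, 0.291, -0.644]
force: [-2.2, 0.7, 5.2]
opening: 0.0261
```

```bash
python3 -m pendant '[{"wx":0,"wy":0,"wz":0,"dx":1,"dy":0,"dz":0,"claw":230},{"wx":0,"wy":0,"wz":0,"dx":0,"dy":0,"dz":0,"claw":230}]'
```

```text
clock: 20.27
tcp_pos: [0.606, -0.3124, 0.1126]
ee_rot: [0.291, 0.645, 0.291, -0.644]
force: [-2.1, 1.2, 6.4]
opening: 0.0262
```

```bash
python3 -m pendant '[{"wx":0,"wy":0,"wz":0,"dx":1,"dy":0,"dz":0,"claw":230},{"wx":0,"wy":0,"wz":0,"dx":0,"dy":0,"dz":0,"claw":230}]'
```

```text
clock: 20.52
tcp_pos: [0.6061, -0.3124, 0.1121]
ee_rot: [0.291, 0.645, 0.291, -0.644]
force: [-2.5, 1.5, 7.6]
opening: 0.0258
```

```bash
python3 -m pendant '[{"wx":0,"wy":0,"wz":0,"dx":1,"dy":0,"dz":0,"claw":230},{"wx":0,"wy":0,"wz":0,"dx":0,"dy":0,"dz":0,"claw":230}]'
```

```text
clock: 20.78
tcp_pos: [0.6062, -0.3125, 0.1118]
ee_rot: [0.291, 0.645, 0.29, -0.644]
force: [-2.5, 2.7, 9.0]
opening: 0.0258
```

```bash
python3 go.py 0.6055 -0.3121 0.110; python3 -m pendant '[{"wx":0,"wy":0,"wz":0,"dx":1,"dy":0,"dz":0,"claw":230},{"wx":0,"wy":0,"wz":0,"dx":0,"dy":0,"dz":0,"claw":230}]'; python3 go.py 0.6055 -0.3121 0.110
```

```text
j [-0.624  0.412  1.644  0.     1.084  0.098] tcp [ 0.6062 -0.3125  0.1118] F [-2.5  2.7  9. ]
tool-frame delta mm [ 1.8 -0.8  0.2]
[[ 1.200e-03  7.499e-01 -6.615e-01]
 [-7.000e-04 -6.615e-01 -7.499e-01]
 [-1.000e+00  1.300e-03 -2.000e-04]]
tilt fix rotvec tool [ 0.     -0.0002 -0.0013]
clock: 21.02
tcp_pos: [0.6063, -0.3126, 0.1114]
ee_rot: [0.291, 0.645, 0.29, -0.644]
force: [-3.2, 2.2, 10.8]
opening: 0.0265
j [-0.624  0.412  1.644  0.     1.084  0.098] tcp [ 0.6063 -0.3126  0.1114] F [-3.2  2.2 10.8]
tool-frame delta mm [ 1.4 -0.9  0.2]
[[ 1.200e-03  7.499e-01 -6.615e-01]
 [-8.000e-04 -6.615e-01 -7.499e-01]
 [-1.000e+00  1.500e-03 -2.000e-04]]
tilt fix rotvec tool [ 0.     -0.0002 -0.0015]
```

```bash
python3 -m pendant '[{"wx":0,"wy":0,"wz":0,"dx":1,"dy":0,"dz":0,"claw":230},{"wx":0,"wy":0,"wz":0,"dx":0,"dy":0,"dz":0,"claw":230}]'; python3 go.py 0.6055 -0.3121 0.110
```

```text
clock: 21.28
tcp_pos: [0.6063, -0.3126, 0.1109]
ee_rot: [0.291, 0.645, 0.29, -0.644]
force: [-4.6, 1.8, 12.9]
opening: 0.0263
j [-0.624  0.413  1.644  0.     1.083  0.098] tcp [ 0.6063 -0.3126  0.1109] F [-4.6  1.8 12.9]
tool-frame delta mm [ 0.9 -1.   0.2]
[[ 1.300e-03  7.499e-01 -6.615e-01]
 [-9.000e-04 -6.615e-01 -7.499e-01]
 [-1.000e+00  1.500e-03 -2.000e-04]]
tilt fix rotvec tool [-0.     -0.0002 -0.0015]
```

```bash
python3 -m pendant '[{"wx":0,"wy":0,"wz":0,"dx":0.7,"dy":0,"dz":0,"claw":230},{"wx":0,"wy":0,"wz":0,"dx":0,"dy":0,"dz":0,"claw":230}]'
```

```text
clock: 21.52
tcp_pos: [0.6064, -0.3126, 0.1106]
ee_rot: [0.291, 0.645, 0.29, -0.644]
force: [-4.8, 3.8, 13.9]
opening: 0.0265
```

```bash
python3 -m pendant '[{"wx":0,"wy":0,"wz":0,"dx":0.7,"dy":0,"dz":0,"claw":230},{"wx":0,"wy":0,"wz":0,"dx":0,"dy":0,"dz":0,"claw":230}]'
```

```text
clock: 21.78
tcp_pos: [0.6063, -0.3124, 0.1075]
ee_rot: [0.292, 0.645, 0.29, -0.644]
force: [-0.5, -0.1, -2.5]
opening: 0.0262
```

```bash
python3 -m pendant '[{"wx":0,"wy":0,"wz":0,"dx":0.7,"dy":0,"dz":0,"claw":230},{"wx":0,"wy":0,"wz":0,"dx":0,"dy":0,"dz":0,"claw":230}]'
```

```text
clock: 22.02
tcp_pos: [0.6063, -0.3124, 0.1064]
ee_rot: [0.291, 0.645, 0.29, -0.644]
force: [-0.6, -0.1, 5.8]
opening: 0.0264
```

```bash
python3 -m pendant '[{"wx":0,"wy":0,"wz":0,"dx":1,"dy":0,"dz":0,"claw":230},{"wx":0,"wy":0,"wz":0,"dx":0,"dy":0,"dz":0,"claw":230}]'; python3 chk.py 17
```

```text
clock: 22.28
tcp_pos: [0.6064, -0.3125, 0.1062]
ee_rot: [0.291, 0.645, 0.29, -0.644]
force: [-1.0, 1.4, 9.4]
opening: 0.0264
0 cap (array([ 0.604, -0.312,  0.052]), np.float64(nan))
[ 0.6064 -0.3125  0.1062] 303 tool (array([ 0.6051, -0.3108,  0.0588]), np.float64(0.0013737205404245334))
housing (array([ 0.6041, -0.3104,  0.0653]), np.float64(0.001665828114196223))
  return _methods._mean(a, axis=axis, dtype=dtype,
  ret = ret.dtype.type(ret / rcount)
```

View pics/ov17.png

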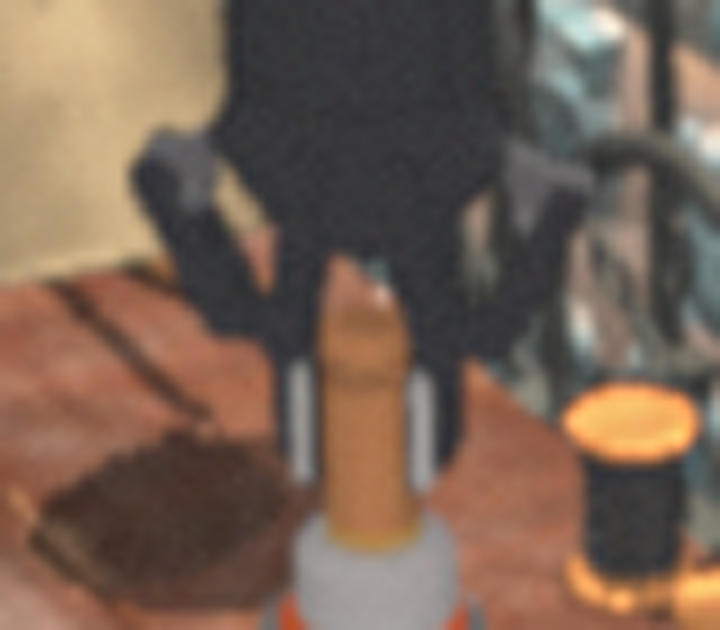

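```bash
python3 -m pendant '[{"wx":0,"wy":0,"wz":0,"dx":1,"dy":0,"dz":0,"claw":230},{"wx":0,"wy":0,"wz":0,"dx":0,"dy":0,"dz":0,"claw":230}]'; python3 -m pendant '[{"wx":0,"wy":0,"wz":0,"dx":0.8,"dy":0,"dz":0,"claw":230},{"wx":0,"wy":0,"wz":0,"dx":0,"dy":0,"dz":0,"claw":230}]'
python3 - <<'E'
from h import *
im,d=get_image("scene"); a=im[190:250,310:370,::-1]; cv2.imwrite('pics/s18.png',cv2.resize(a,None,fx=9,fy=9,interpolation=cv2.INTER_CUBIC))
E
```

```text
clock: 22.58
tcp_pos: [0.6065, -0.3125, 0.106]
ee_rot: [0.291, 0.645, 0.291, -0.644]
force: [-1.8, 1.5, 12.0]
opening: 0.026
clock: 22.82
tcp_pos: [0.6065, -0.3125, 0.1059]
ee_rot: [0.291, 0.645, 0.291, -0.644]
force: [-3.1, 2.8, 13.4]
opening: 0.0263
```

View pics/s18.png

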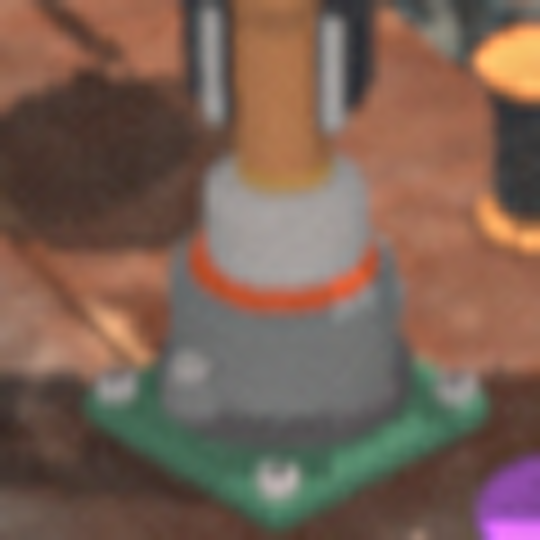

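```bash
python3 -m pendant '[{"wx":0,"wy":0,"wz":0,"dx":-5,"dy":0,"dz":0,"claw":230},{"wx":0,"wy":0,"wz":0,"dx":-8,"dy":0,"dz":0,"claw":230},{"wx":0,"wy":0,"wz":0,"dx":-20,"dy":0,"dz":0,"claw":230},{"wx":0,"wy":0,"wz":0,"dx":-40,"dy":0,"dz":0,"claw":230},{"wx":0,"wy":0,"wz":0,"dx":0,"dy":0,"dz":0,"claw":230},{"wx":0,"wy":0,"wz":0,"dx":0,"dy":0,"dz":0,"claw":230}]'
python3 go.py 0.4425 -0.3235 0.165
python3 - <<'E'
from fit import *
np.set_printoptions(precision=4,suppress=True)
im,d=get_image("scene");W=cloud("scene",d); a=im[190:250,310:370,::-1]; cv2.imwrite('pics/s19.png',cv2.resize(a,None,fx=9,fy=9,interpolation=cv2.INTER_CUBIC))
m=orange(im)&(np.linalg.norm(W[...,:2]-[.605,-.313],axis=-1)<.05)&(W[...,2]<.09);m=cv2.erode(m.astype(np.uint8),np.ones((2,2)))>0
print(m.sum(),'cap',fit(W[m],CAP,[.604,-.312,.035]))
H=(np.linalg.norm(W[...,:2]-[.605,-.3118],axis=-1)<.038)&(W[...,2]>.022)&(W[...,2]<.06)&~orange(im)
print('housing',fit(W[H],HOU,[.605,-.3118,.055]))
E
```

```text
clock: 23.62
tcp_pos: [0.605, -0.3117, 0.1743]
ee_rot: [-0.29, -0.644, -0.292, 0.645]
force: [-0.6, -0.4, -3.5]
opening: 0.0264
j [-0.625  0.346  1.608  0.     1.189  0.098] tcp [ 0.605  -0.3117  0.1743] F [-0.6 -0.4 -3.5]
tool-frame delta mm [   9.6 -114.   116.4]
[[-1.700e-03  7.498e-01 -6.616e-01]
 [ 1.400e-03 -6.616e-01 -7.498e-01]
 [-1.000e+00 -2.200e-03  1.000e-04]]
tilt fix rotvec tool [-0.      0.0001  0.0022]
128 cap (array([ 0.6043, -0.3109,  0.0378]), np.float64(0.0009786712461912206))
housing (array([ 0.6041, -0.3109,  0.0579]), np.float64(0.0012159568433869374))
```

View pics/s19.png

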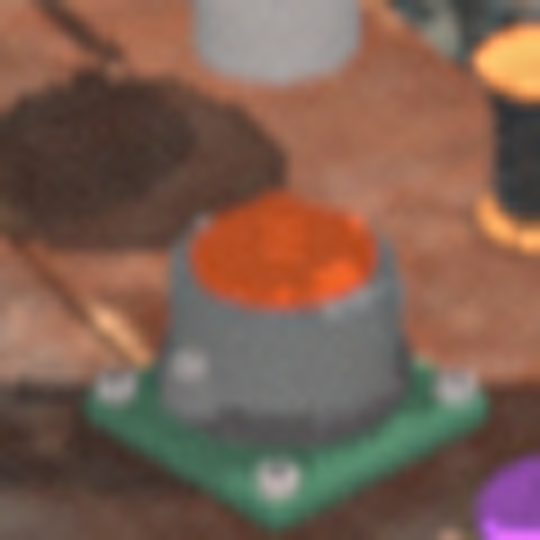

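```bash
python3 -m pendant '[{"wx":0,"wy":0,"wz":0,"dx":0,"dy":-29,"dz":29,"claw":230},{"wx":0,"wy":0,"wz":0,"dx":0,"dy":-29,"dz":29,"claw":230},{"wx":0,"wy":0,"wz":0,"dx":0,"dy":-29,"dz":29,"claw":230},{"wx":0,"wy":0,"wz":0,"dx":20,"dy":-28,"dz":29,"claw":230},{"wx":0,"wy":0,"wz":0,"dx":40,"dy":0,"dz":0,"claw":230},{"wx":0,"wy":0,"wz":0,"dx":40,"dy":0,"dz":0,"claw":230},{"wx":0,"wy":0,"wz":0,"dx":0,"dy":0,"dz":0,"claw":230},{"wx":0,"wy":0,"wz":0,"dx":0,"dy":0,"dz":0,"claw":230},{"wx":0,"wy":0,"wz":0,"dx":0,"dy":0,"dz":0,"claw":230}]'
python3 go.py 0.4425 -0.3235 0.0475
python3 - <<'E'
from h import *
im,d=get_image("scene"); a=im[170:280,240:360,::-1]; cv2.imwrite('pics/s20.png',cv2.resize(a,None,fx=5,fy=5,interpolation=cv2.INTER_CUBIC))
E
```

```text
clock: 24.8
tcp_pos: [0.4436, -0.3239, 0.0774]
ee_rot: [0.292, 0.645, 0.29, -0.644]
force: [-0.1, -0.2, -2.5]
opening: 0.0265
j [-0.815  0.192  1.997 -0.     0.95  -0.093] tcp [ 0.4436 -0.3239  0.0774] F [-0.1 -0.2 -2.5]
tool-frame delta mm [29.9 -1.1  0.4]
[[ 1.800e-03  7.500e-01 -6.614e-01]
 [-2.000e-03 -6.614e-01 -7.500e-01]
 [-1.000e+00  2.700e-03  3.000e-04]]
tilt fix rotvec tool [ 0.      0.0003 -0.0027]
```

View pics/s20.png

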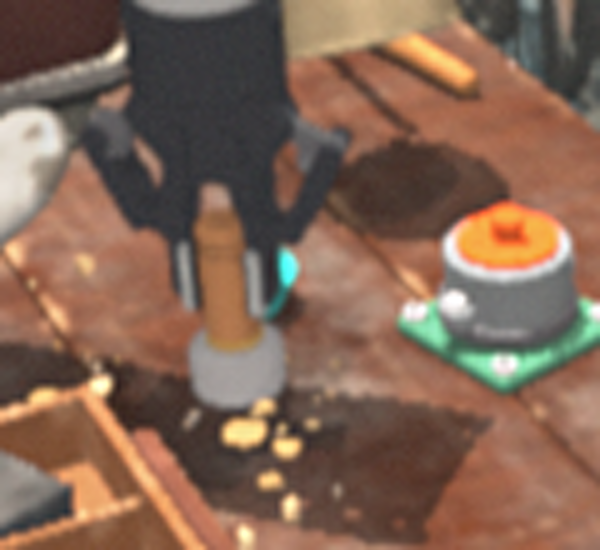

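```bash
python3 -m pendant '[{"wx":0,"wy":0,"wz":-0.002,"dx":14,"dy":-1,"dz":0,"claw":230},{"wx":0,"wy":0,"wz":0,"dx":13,"dy":0,"dz":0,"claw":230},{"wx":0,"wy":0,"wz":0,"dx":2,"dy":0,"dz":0,"claw":230},{"wx":0,"wy":0,"wz":0,"dx":0,"dy":0,"dz":0,"claw":230},{"wx":0,"wy":0,"wz":0,"dx":0,"dy":0,"dz":0,"claw":230}]'
python3 -m pendant '[{"wx":0,"wy":0,"wz":0,"dx":1.5,"dy":0,"dz":0,"claw":230},{"wx":0,"wy":0,"wz":0,"dx":0,"dy":0,"dz":0,"claw":230}]';python3 go.py 0.4425 -0.3235 0.0475
```

```text
clock: 25.48
tcp_pos: [0.4415, -0.3221, 0.0462]
ee_rot: [-0.29, -0.644, -0.292, 0.645]
force: [0.0, -0.0, -2.1]
opening: 0.0263
clock: 25.72
tcp_pos: [0.4416, -0.3222, 0.0462]
ee_rot: [-0.29, -0.644, -0.292, 0.645]
force: [-2.1, 2.4, 6.1]
opening: 0.0264
j [-0.816  0.24   2.009 -0.     0.897 -0.093] tcp [ 0.4416 -0.3222  0.0462] F [-2.1  2.4  6.1]
tool-frame delta mm [-1.3  1.5  0.4]
[[-0.0029  0.7499 -0.6615]
 [ 0.0026 -0.6615 -0.7499]
 [-1.     -0.0039  0.    ]]
tilt fix rotvec tool [0.     0.     0.0039]
```

```bash
python3 -m pendant '[{"wx":0,"wy":0,"wz":0,"dx":-1.2,"dy":0,"dz":0,"claw":155},{"wx":0,"wy":0,"wz":0,"dx":0,"dy":0,"dz":0,"claw":140},{"wx":0,"wy":0,"wz":0,"dx":0,"dy":0,"dz":0,"claw":0},{"wx":0,"wy":0,"wz":0,"dx":0,"dy":0,"dz":0,"claw":0},{"wx":0,"wy":0,"wz":0,"dx":0,"dy":0,"dz":0,"claw":0},{"wx":0,"wy":0,"wz":0,"dx":0,"dy":0,"dz":0,"claw":0}]'
python3 - <<'E'
from fit import *
im,d=get_image("scene"); a=im[170:280,240:360,::-1]; cv2.imwrite('pics/s21.png',cv2.resize(a,None,fx=5,fy=5,interpolation=cv2.INTER_CUBIC))
E
```

```text
clock: 26.48
tcp_pos: [0.4416, -0.3221, 0.046]
ee_rot: [-0.29, -0.644, -0.292, 0.645]
force: [1.1, -0.4, -0.3]
opening: 0.0857
```

View pics/s21.png

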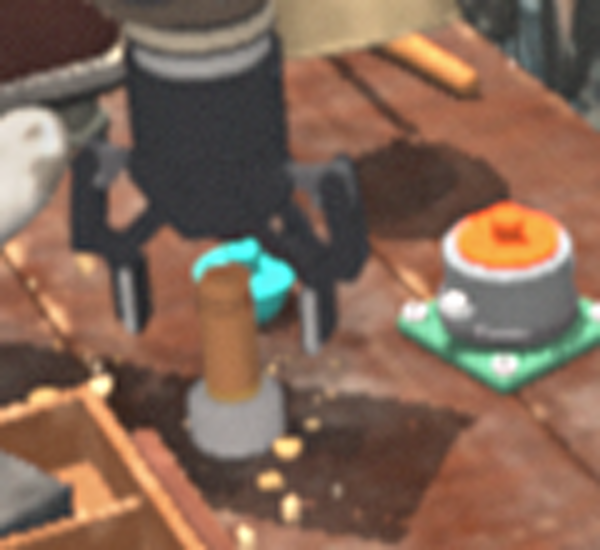

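Tool stands upright, fingers open around it. Retreat straight up and check.

```bash
python3 -m pendant '[{"wx":0,"wy":0,"wz":0,"dx":-25,"dy":0,"dz":0,"claw":0},{"wx":0,"wy":0,"wz":0,"dx":-45,"dy":0,"dz":0,"claw":0},{"wx":0,"wy":0,"wz":0,"dx":-50,"dy":0,"dz":0,"claw":0},{"wx":0,"wy":0,"wz":0,"dx":-50,"dy":0,"dz":0,"claw":0},{"wx":0,"wy":0,"wz":0,"dx":0,"dy":0,"dz":0,"claw":0},{"wx":0,"wy":0,"wz":0,"dx":0,"dy":0,"dz":0,"claw":0},{"wx":0,"wy":0,"wz":0,"dx":0,"dy":0,"dz":0,"claw":0},{"wx":0,"wy":0,"wz":0,"dx":0,"dy":0,"dz":0,"claw":0}]'
python3 - <<'E'
from fit import *
np.set_printoptions(precision=4,suppress=True)
im,d=get_image("scene");W=cloud("scene",d); a=im[150:330,230:450,::-1]; cv2.imwrite('pics/s22.png',cv2.resize(a,None,fx=3,fy=3,interpolation=cv2.INTER_CUBIC))
m=orange(im)&(np.linalg.norm(W[...,:2]-[.605,-.313],axis=-1)<.05)&(W[...,2]<.09);m=cv2.erode(m.astype(np.uint8),np.ones((2,2)))>0
print(m.sum(),'cap',fit(W[m],CAP,[.604,-.312,.035]))
H=(np.linalg.norm(W[...,:2]-[.605,-.3118],axis=-1)<.038)&(W[...,2]>.022)&(W[...,2]<.06)&~orange(im)
print('housing',fit(W[H],HOU,[.605,-.3118,.055]))
b=(np.linalg.norm(W[...,:2]-[.4415,-.322],axis=-1)<.032)&(W[...,2]>.006)&(W[...,2]<.105)
print('tool',fit(W[b],TOOL,[.4415,-.322,0.]))
hi=W[b&(W[...,2]>.07)];lo=W[b&(W[...,2]>.035)&(W[...,2]<.06)];print('lean',(hi.mean(0)-lo.mean(0))[:2]/(hi.mean(0)-lo.mean(0))[2])
E
```

```text
clock: 27.52
tcp_pos: [0.4414, -0.3219, 0.2143]
ee_rot: [-0.289, -0.644, -0.293, 0.645]
force: [-0.2, 0.3, 0.1]
opening: 0.0856
20 cap (array([ 0.6032, -0.3107,  0.0368]), np.float64(0.0007922264003874966))
housing (array([ 0.604 , -0.3111,  0.0579]), np.float64(0.001138835808313695))
tool (array([ 0.4405, -0.32  ,  0.0006]), np.float64(0.0010047643772434656))
lean [0.0227 0.0614]
```

View pics/s22.png

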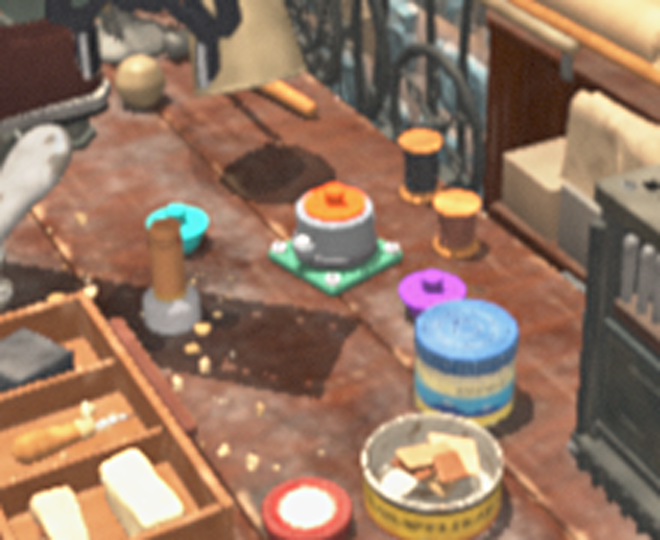

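```bash
python3 -c "
from rig import *
print(state()['clock'],state()['joint_vel'].round(4));print(close_job())"
```

```text
27.575 [ 0.0005 -0.0029 -0.0075 -0.0002 -0.0005  0.0002]
the job is handed in; nothing more can be done
None
```

I handed the job in at 27.6 s. My last checks showed the cap home and the tool standing on the bench, but no verdict is reported.

**What I did:**
- **Setting the cap:** I set the orange cap loosely in the housing. Its flange sat about 7.7 mm above the mouth, and I let go of it.
- **Pressing it home:** I took the tool by its handle and pressed in small steps. The housing slipped about 9 mm, then the cap clicked at about 17 N. The highest push I read, at step ends and net of the tool's weight, was also about 17 N. Any brief peak between readings would not show.
- **Putting the tool back:** I stood the tool in its old place, about 165 mm from the bore, opened the fingers and moved the arm up clear.

**Last checks:**
- **Cap:** Just after pressing, the flange underside measured 57.8 mm and the housing top 57.9 mm, with the axes about 0.2 mm apart. A final fit gave 56.8 mm, about 1 mm lower, but it used only 20 pixels. The picture shows the cap flush.
- **Tool:** The foot height came out at about 0.6 mm.
- **Tool lean:** A rough lean estimate came out at 0.065 rad, just under the 0.08 limit. I put that down to the measuring method, because the picture shows the tool upright as it was at the start.
- **Bystanders:** The jar, tins and spools looked unmoved in the picture; I did not measure them again.

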